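Load a transformer on the test bench, arm the guarded supply and bring up the output

ROBOT

A 6-joint arm with a two-finger parallel gripper is mounted at the origin on the work surface. World frame = base frame: x ahead of the robot, y to its left, z up, the work surface at z = 0. Lengths are in m, angles in rad, forces in N, time in s.
With the tool pointing down it reaches from about 0.425 to 0.95 m from the base axis. Payload 14.7 kg.
Tool frame: the origin (TCP) lies at the very end of the fingers, on their centre line; the grasp point (between the pads) lies 19 mm behind it (grasp_offset is the distance from the TCP to the grasp point, in m); x points along the fingers, z is the direction in which the jaws open and shut, and the axes are right-handed (so a half turn about x gives the same grasp; the last joint's range is limited). The gripper opens to 85 mm and grips with 20 to 120 N. Pads are 22 mm wide; open, the fingers measure 114 mm over their backs; the gripper's body (76 mm by 85 mm) begins 54 mm behind the grasp point. The pads swing forward as they close: fully open they stand 13 mm farther back than shut.
Start: joints at [-1.313, 0.48, 1.596, -0, 1.065, -0.047], TCP at [0.195, -0.62, 0.199] pointing down, gripper open.
Joint ranges: [-2.75, 2.75], [-0.82, 2.05], [0.23, 2.67], [-1.56, 4.7], [0.09, 2.69], [-2.92, 2.92]. Speed limits (rad/s): [1.89, 1.89, 2.39, 3.01, 3.01, 3.01].

INTERFACE

Orientations are given as a rotation vector (axis times angle).
In Python, from cell import sense, capture, get_calibration, sign_off, recognise, spot_point, grasp_offset gives the robot as it stands.
- The arm moves only by the tool carry_out, never from a script. Its argument "motion" is a list of rows, each a list of 7 numbers: the shift along the tool's x, y, z as a fraction of full scale, then the turn, a rotation vector about the tool's x, y, z as a fraction of full scale, then the opening in per cent of the stroke, from 0 (shut) to 100 (fully open). A call has 1 to 10 rows; each row is the pose to reach, as a shift and turn from the pose commanded when the call began, along the tool's axes at that moment, turning the shorter way round; what a row does not reach only later rows make up. Full scale, the value 1, is 250 mm for a shift and 2 pi rad for a turn. A row lasts 1/10 s, in which the tool goes at most 50 mm and 8.59 degrees, less where a joint would pass 70% of its speed; a pose out of reach is approached as far as the arm can. A call with a number of a shift or a turn outside -1 to 1 is refused whole. A call with a gripper value outside its range is refused whole. The fingers move at their own pace and stop on an object; "squeeze" is the grip in N (left out, the last holds). Time passes only in rows, so rows that repeat a pose let the fingers close. It gives the time, the measured TCP pose, the force and the opening at its end, in the units of the state.
- sense(): the state, without advancing time (a new reading comes with each control period).
- capture(name): name is "scene" or "top" or "wrist"; returns (picture, depth): 480x640x3 uint8, blue, green, red; 480x640 float32, m along the optical axis (not along the pixel's ray), 0 where there is no reading.
- get_calibration(name): a dict with "vfov" (degrees; the focal length in pixels is half the picture's height over the tangent of half this angle, whatever the lens; pixels are square), "cx", "cy" (the principal point, pixels), "world_from_camera" (4x4, takes a point from camera to world coordinates). Camera axes: x right, y up, looking along -z (the intrinsics and any distortion apply to the point x, -y, -z); pixel columns grow to the right and rows downward; lengths in m; the calibration is good to about 2 mm. A picture is of the moment at which its call begins: read the wrist's pose just before it. get_calibration takes no time and is no camera call; for the wrist camera it gives the pose at the moment of the call.
- sign_off(): hands the job in, once; it reports no verdict.
Trained networks look in the newest picture that a camera, given by its name, has taken for a name from the list of things; names that differ only in an ending like _2 or _b are one class to them, and where a whole thing is asked for, a point or a joint stands for the part that bears it (a point fixed in the world has none). Each returns a list of dicts, best first, with "p" (0 to 1); they miss things now and then, are a little off and sometimes report something else, mostly with a low value. They report only what shows in the picture. A call takes as long as a camera call. They do not tell look-alikes from the thing itself.
- recognise(camera, name): "location" ([column, row] in pixels, amid what is visible of it).
- spot_point(camera, name): "location" ([column, row] in pixels: a listed point, or the origin of a listed thing).
The state is a dict: "time_s": time; "joints": joint angles; "joint_vel": joint speeds; "joint_torque": joint torques, N m; "tcp_pos": TCP position; "eef_rot": TCP orientation; "force": force on the tool from outside, world axes, zero at the start; "ft_torque": the same for the moment, N m; "gripper_width": finger opening in m.
Only numpy, scipy, OpenCV 4.12 (cv2) and the standard library are available. Lean on these libraries where they do the work, as an engineer would, in place of code of your own. Each camera call takes 0.05 s, during which the arm holds its last target.

TASK

Put the small open-frame transformer down in the rimmed test cradle so that its feet lie flat inside the rim; set it down, do not drop it. Then lift the sprung clear guard on the switch box, throw the toggle under it right over to the far side (away from the robot), and let the guard drop fully shut. Last, push the fader on the low control box all the way to its far end; leave everything else on the bench where it stands.

Things in the scene. Friction and masses are not known exactly. Their poses are not given: they have to be found in the camera images.
- transformer: the small open-frame transformer, loose, 0.4 to 0.85 kg: dark steel core 84 x 36 mm, 70 mm high, on a flat foot strip 104 x 36 x 3 mm, with a copper winding through its middle, the widest part: 52 mm along x, 50 mm across y, 18 to 56 mm above the underside. Best gripped from above across y on the winding. Origin: centre of the underside; x along its length, z up. Either way round will do.
- cradle: the test cradle: a fixed dark brown tray 150 x 100 mm (x, y), rim 20 mm high and 8 mm thick, floor 8 mm above the bench, inside 134 x 84 mm. Origin: centre of its underside on the bench; x is its long way, z up. It stands to the left or to the right, swapping places with the fader box.
- cradle_in (a point): centre of the cradle's inner floor, axes as the cradle
- switchbox: fixed grey chassis 170 x 140 x 70 mm (x, y, z) with the guarded toggle on its top. Origin: centre of its underside on the bench; +x points away from the robot, z up. In its frame, the toggle's pivot is at (0, 0, 78) mm and the guard's hinge at (50, 0, 85) mm.
- guard_hinge (a point): middle of the guard's hinge line (along the switch box's y), 85 mm above the bench at the far end of the guard. The guard is a clear plastic hood over the toggle, open below: 98 mm long from the hinge toward the robot, 64 mm wide, 68 mm high, with top, front and side walls 4 mm thick, their lower edges 10 mm above the chassis
- guard_tab (a point): centre of the underside of the guard's lift tab, an aluminium lip 50 mm wide, 4 mm thick, sticking out 52 mm toward the robot from the top of the hood's front wall. Shut, it is level, its underside 145 mm above the bench, 75 mm above the chassis, and reaches 15 mm past the chassis's front; this point is then 124 mm in front of the hinge and 60 mm above it.
- guard (a joint): guard angle in rad: 0 shut, grows as the tab swings up and over away from the robot, stop at 1.7. A spring and its weight always pull it shut and a damper slows it: let go at 1.2 it takes roughly 3 s to shut and it never stays up by itself, so hold it up on the hand or be quick. At the tab lifting takes about 1 N, some 3 N if lifted at 0.8 rad/s.
- toggle (a joint): toggle angle in rad: 0 to 0.1 at the start, leaning 0.45 rad toward the robot; 0.9 fully over, leaning 0.45 rad away from it. It stays where it is left (about 1.5 N at the tip). Thrown means over 0.75.
- toggle_tip (a point): centre of the 18 mm steel ball at the end of the toggle, a steel bat 12 mm thick, 58 mm from its pivot; the ball is about 130 mm above the bench, inside the shut guard
- faderbox: fixed low aluminium control box 190 x 90 x 50 mm (x, y, z) with the output fader on top. Origin: centre of its underside; +x points away from the robot. It stands to the left or to the right, swapping places with the cradle.
- fader (a joint): fader travel in m along the fader box's +x: 0 at the near end, 0.10 at the far stop; starts at 0 to 0.03. It stays where it is left; about 1.5 N moves it.
- fader_top (a point): centre of the top of the fader's grip, a black block 30 x 28 mm and 45 mm high (x, y, z) standing 1 mm over the box, its top 96 mm above the bench
- choke: bystander, loose: large grey transformer 120 x 90 mm, 145 mm high, copper winding on top; origin under its centre
- coil: bystander, loose: upright white tube wound with copper, 63 mm across, 150 mm high; origin under its centre
- mug: bystander, loose: white mug 76 mm across, 95 mm high; origin under its centre
- jar: bystander, loose: glass jar 56 mm across, 80 mm high; origin under its centre
- screwdriver: bystander, loose: black screwdriver 190 mm long lying on the bench; origin under its middle, x along it
- spool: bystander, loose: steel wire spool 64 mm across, 52 mm high; origin under its centre
- meter: bystander, loose: black hand meter 150 x 85 mm, 43 mm high, lying face up; origin under its centre
Things that resemble listed ones, but are neither listed nor needed, are in the scene too. Leave any orange look-alike of the switchbox alone. What is shaped like the transformer but blue is not meant.

How it is judged:
On the way, in this order (a step that is already met when the one before it is completed fails the run):
1. the transformer stands flat in the cradle, let go, toggle still off and guard shut (x of transformer in the frame of cradle_in between -0.025 and 0.025 m and y of transformer in the frame of cradle_in between -0.025 and 0.025 m and z of transformer in the frame of cradle_in between -0.008 and 0.008 m and angle between transformer's own z axis and vertical below 0.1 rad and contact force between the fingers and transformer below 0.5 N and linear speed of transformer below 0.03 m/s and value of joint toggle below 0.3 rad and value of joint guard below 0.06 rad), for 0.2 s.
2. the guard is lifted (over 0.6 rad) (value of joint guard above 0.6 rad), for 0.05 s.
3. the toggle is thrown, with the fader not yet pushed up (value of joint toggle above 0.75 rad and value of joint fader below 0.05 m), for 0.1 s.
4. the guard has dropped shut with the toggle thrown and the fader not yet pushed up (all of step 3 and value of joint guard below 0.06 rad), for 0.2 s.
5. the fader is at its far end (value of joint fader above 0.092 m), for 0.2 s.
At the end, for the whole second after the job is handed in: Transformer released, at rest and upright in the cradle (base within 8 mm of the floor, 25 mm of its centre along x and y, tilt under 0.1 rad); toggle over 0.75 rad, guard under 0.06 rad, fader over 0.092 m (x of transformer in the frame of cradle_in between -0.025 and 0.025 m and y of transformer in the frame of cradle_in between -0.025 and 0.025 m and z of transformer in the frame of cradle_in between -0.008 and 0.008 m and angle between transformer's own z axis and vertical below 0.1 rad and contact force between the fingers and transformer below 0.5 N and linear speed of transformer below 0.03 m/s and value of joint toggle above 0.75 rad and value of joint guard below 0.06 rad and value of joint fader above 0.092 m); the robot touches nothing.
It fails at once if the transformer is dropped (falls free at over 0.7 m/s) (linear speed of transformer above 0.7 m/s and contact force between the fingers and transformer below 0.5 N).
It fails at once if a bystander is shifted by more than 30 mm (distance of any of choke, coil, mug, jar, screwdriver, spool, meter from where it was at the start of the episode above 0.03 m).
It also fails if it takes over 72 s, if anything falls off the work surface, if the arm or the gripper's body presses on something with over 40 N, if the wrist force passes 120 N, or if a joint passes its speed limit or range.

## Working session

There is one attempt and no reset: what is moved stays moved. The work goes in short steps, Python scripts to look and compute and a tool call to move; the robot and the scene stay as the last step left them, time stands still between calls to the robot, and variables do not carry over. Pictures are saved under pics/ and viewed, and the job is handed in when it is done.

Besides the shell and the picture viewer there is one more tool, called after "Emit:" in YAML: its name, and indented under it one key for each argument. carry_out: Moves the arm, as the interface text tells. Its arguments: {"type":"object","properties":{"motion":{"type":"array"},"squeeze":{"type":"number"}},"required":["motion"]}

```bash
ls; mkdir -p pics
python3 - <<'E'
from cell import *
import cv2
print(sense())
for n in("scene","top","wrist"):
    p,d=capture(n);cv2.imwrite(f"pics/{n}0.png",p);print(n,get_calibration(n),d.min(),d.max())
print(grasp_offset)
E
```

```text
pics
{'time_s': 0.0, 'joints': array([-1.31257544e+00,  4.80836387e-01,  1.59689359e+00,  1.76553245e-05,
        1.06508709e+00, -4.65970267e-02]), 'joint_vel': array([-5.58693663e-04,  1.39140292e-04, -1.83324680e-04,  1.40168673e-05,
        1.04672571e-03,  1.18232981e-03]), 'joint_torque': array([ 4.32881861e-03, -9.50639606e+01, -4.30166280e+01,  1.19570182e-04,
        1.22836765e-02,  7.47689978e-05]), 'tcp_pos': array([ 0.19498762, -0.61958101,  0.19816211]), 'eef_rot': array([ 0.98257376,  1.3390845 , -0.98127652]), 'force': array([-0.28591693,  0.01711714,  0.06332638]), 'ft_torque': array([-0.03125763, -0.03155991, -0.0106081 ]), 'gripper_width': 0.08554630784033616}
scene {'vfov': 47.36174927173427, 'cx': 312.90590928352185, 'cy': 238.16694025109575, 'world_from_camera': array([[-0.22153866, -0.69562172,  0.6833967 ,  1.32411142],
       [ 0.9750151 , -0.16973696,  0.14330011,  0.16648246],
       [ 0.01631502,  0.69806861,  0.71584498,  0.96091127],
       [ 0.        ,  0.        ,  0.        ,  1.        ]])} 0.0 3.5507555
top {'vfov': 55.25689635711861, 'cx': 319.67702801216035, 'cy': 239.71978724791828, 'world_from_camera': array([[ 0.01137141,  0.99310809, -0.11664908,  0.37448907],
       [-0.99992041,  0.01065596, -0.00675515,  0.00773384],
       [-0.00546558,  0.11671661,  0.99315022,  1.16709919],
       [ 0.        ,  0.        ,  0.        ,  1.        ]])} 0.0 2.0824802
wrist {'vfov': 62.870186392053256, 'cx': 327.8776293872389, 'cy': 241.2199660690888, 'world_from_camera': array([[ 2.99097164e-01,  9.01190015e-01,  3.13683668e-01,
         2.74222699e-01],
       [-9.54222496e-01,  2.82667390e-01,  9.77679611e-02,
        -5.94215804e-01],
       [-5.60633459e-04, -3.28566133e-01,  9.44480800e-01,
         3.73307345e-01],
       [ 0.00000000e+00,  0.00000000e+00,  0.00000000e+00,
         1.00000000e+00]])} 0.0 1.5012276
0.0187
```

View pics/top0.png

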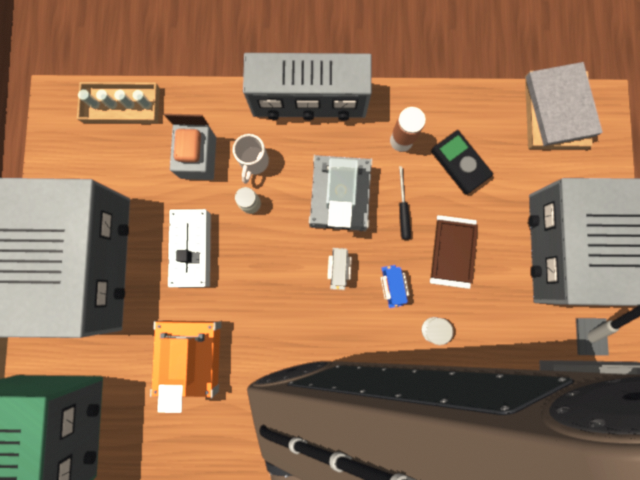

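View pics/scene0.png

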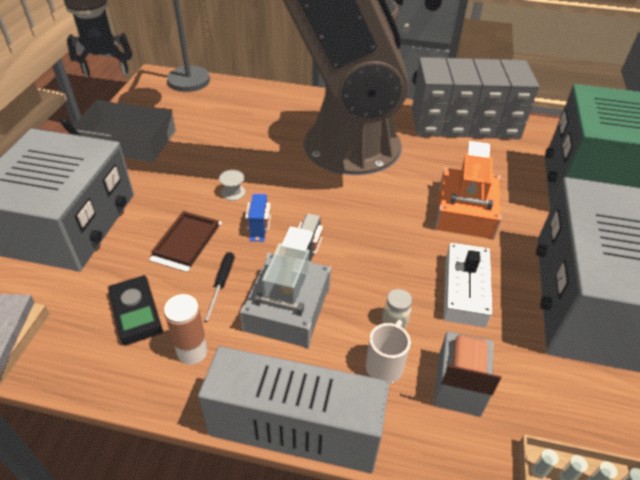

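```bash
cat > h.py <<'E'
import numpy as np, cv2
from cell import *
from scipy.spatial.transform import Rotation as R
def cal(n):
    c=get_calibration(n); return c,240/np.tan(np.radians(c['vfov']/2)),np.array(c['world_from_camera'])
def pix2w(n,uv,depth):
    c,f,T=cal(n); d=depth
    return (T@np.array([(uv[0]-c['cx'])*d/f,-(uv[1]-c['cy'])*d/f,-d,1]))[:3]
def ray_z(n,uv,z):
    c,f,T=cal(n); r=T[:3,:3]@np.array([(uv[0]-c['cx'])/f,-(uv[1]-c['cy'])/f,-1]); o=T[:3,3]
    return o+r*(z-o[2])/r[2]
def w2pix(n,P):
    c,f,T=cal(n); q=np.linalg.inv(T)@np.append(P,1); return np.array([c['cx']+f*q[0]/-q[2],c['cy']-f*q[1]/-q[2]])
def cloud(n,d):
    c,f,T=cal(n); v,u=np.mgrid[:480,:640]
    P=np.stack([(u-c['cx'])*d/f,-(v-c['cy'])*d/f,-d],-1)@T[:3,:3].T+T[:3,3]; P[d==0]=np.nan; return P
def toolmat():
    s=sense(); return s['tcp_pos'],R.from_rotvec(s['eef_rot'])
E
python3 - <<'E'
from h import *
for n in ("top","scene"):
    for k,z in (("transformer",0),("cradle",0),("cradle_in",.008),("switchbox",0),("guard_hinge",.085),("guard_tab",.145),("toggle_tip",.13),("faderbox",0),("fader_top",.096)):
        r=spot_point(n,k)
        print(n,k,[(np.round(q['location']).tolist(),round(q['p'],2),np.round(ray_z(n,q['location'],z),3)[:2].tolist()) for q in r[:3]])
print(sense()['time_s'])
E
```

```text
top transformer [([336.0, 266.0], 0.79, [0.445, -0.026]), ([392.0, 284.0], 0.56, [0.401, -0.169])]
top cradle [([454.0, 252.0], 0.61, [0.482, -0.326]), ([182.0, 254.0], 0.2, [0.471, 0.366])]
top cradle_in [([454.0, 252.0], 0.64, [0.484, -0.325])]
top switchbox [([342.0, 195.0], 0.92, [0.628, -0.041]), ([192.0, 353.0], 0.86, [0.224, 0.331]), ([195.0, 158.0], 0.65, [0.725, 0.345])]
top guard_hinge [([341.0, 167.0], 0.79, [0.679, -0.035]), ([181.0, 338.0], 0.62, [0.268, 0.335])]
top guard_tab [([338.0, 218.0], 0.84, [0.545, -0.026]), ([172.0, 396.0], 0.68, [0.15, 0.33]), ([434.0, 330.0], 0.61, [0.297, -0.238])]
top toggle_tip [([192.0, 249.0], 0.6, [0.471, 0.305])]
top faderbox [([192.0, 249.0], 0.71, [0.484, 0.343]), ([398.0, 204.0], 0.7, [0.606, -0.186])]
top fader_top [([181.0, 255.0], 0.72, [0.46, 0.34])]
scene transformer [([259.0, 230.0], 0.85, [0.41, -0.162]), ([308.0, 248.0], 0.61, [0.441, -0.031])]
scene cradle [([185.0, 242.0], 0.62, [0.491, -0.324])]
scene cradle_in [([184.0, 236.0], 0.77, [0.483, -0.329])]
scene switchbox [([288.0, 308.0], 0.82, [0.628, -0.031]), ([465.0, 213.0], 0.58, [0.226, 0.336]), ([299.0, 233.0], 0.5, [0.397, -0.064])]
scene guard_hinge [([466.0, 289.0], 0.61, [0.557, 0.33]), ([277.0, 302.0], 0.6, [0.679, -0.039]), ([474.0, 200.0], 0.57, [0.271, 0.341])]
scene guard_tab [([478.0, 149.0], 0.84, [0.143, 0.334]), ([297.0, 236.0], 0.67, [0.547, -0.03]), ([220.0, 288.0], 0.43, [0.718, -0.14])]
scene toggle_tip [([237.0, 194.0], 0.6, [0.433, -0.202]), ([474.0, 254.0], 0.23, [0.497, 0.336])]
scene faderbox [([465.0, 290.0], 0.85, [0.485, 0.344]), ([234.0, 194.0], 0.27, [0.295, -0.267])]
scene fader_top [([465.0, 291.0], 0.69, [0.57, 0.327])]
1.05
```

Run:
```python
from h import *
a=cv2.imread("pics/top0.png");b=cv2.imread("pics/scene0.png")
A=cv2.resize(a[140:360,300:480],None,fx=2.2,fy=2.2,interpolation=3)
B=cv2.resize(b[160:340,150:340],None,fx=2.1,fy=2.69,interpolation=3)
h=min(len(A),len(B));cv2.imwrite("pics/crop1.png",np.hstack([A[:h],B[:h]])); print(A.shape,B.shape)
```

```text
(484, 396, 3) (484, 399, 3)
```

View pics/crop1.png

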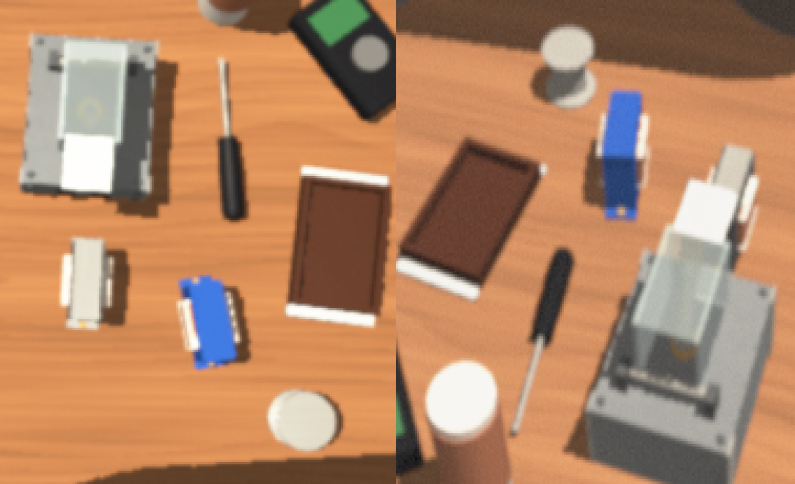

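View pics/wrist0.png

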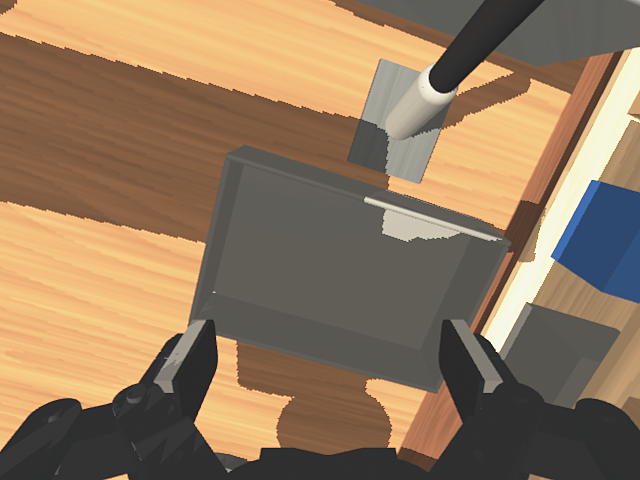

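The transformer candidates are grey at top (340,268) and blue at (395,286). The grey one fits, since blue is excluded. The switchbox candidates are grey at (341,195) and orange at (185,360), so the grey one is meant. The cradle is the brown tray at (454,252). Next I measure all of these with depth.

Run:
```python
from h import *
p,d=capture("top");P=cloud("top",d)
p2,d2=capture("scene");P2=cloud("scene",d2)
def rect(Pc,box,zlo,zhi,name):
    x0,x1,y0,y1=box
    m=(Pc[...,0]>x0)&(Pc[...,0]<x1)&(Pc[...,1]>y0)&(Pc[...,1]<y1)&(Pc[...,2]>zlo)&(Pc[...,2]<zhi)
    q=Pc[m]; 
    if len(q)<5: print(name,len(q));return
    r=cv2.minAreaRect(q[:,:2].astype(np.float32)*1000); print(name,len(q),np.round(r[0],1),np.round(r[1],1),round(r[2],1),'z',np.round(np.percentile(q[:,2],[5,50,95]),4))
for n,Pc in(("top",P),("scene",P2)):
    print(n)
    rect(Pc,(.36,.53,-.10,.04),.055,.085,"xfmr top")
    rect(Pc,(.36,.53,-.10,.04),.02,.085,"xfmr all")
    rect(Pc,(.38,.6,-.42,-.24),.013,.03,"cradle rim")
    rect(Pc,(.38,.6,-.42,-.24),.004,.013,"cradle floor")
    rect(Pc,(.5,.75,-.15,.08),.06,.078,"sw top")
    rect(Pc,(.5,.75,-.15,.08),.125,.17,"guard top")
    rect(Pc,(.45,.60,-.15,.08),.14,.16,"tab")
    rect(Pc,(.36,.6,.25,.43),.04,.06,"fader box")
    rect(Pc,(.36,.6,.25,.43),.085,.11,"fader grip")
    rect(Pc,(.3,.45,-.25,-.1),.055,.085,"blue")
```

```text
top
xfmr top 637 [439.1 -31.6] [52.8 86.3] 87.0 z [0.0561 0.07   0.0734]
xfmr all 698 [439.1 -31.6] [52.8 86.3] 87.0 z [0.054  0.0697 0.0733]
cradle rim 717 [ 486.2 -323.7] [102.3 150.6] 83.0 z [0.0143 0.0195 0.0233]
cradle floor 1924 [ 490.7 -330.4] [178.5 217.8] 89.8 z [0.0045 0.0076 0.0114]
sw top 2088 [624.9 -33.4] [143.4 174.8] 86.9 z [0.0657 0.0693 0.0727]
guard top 1768 [604. -32.] [ 64.  156.5] 86.7 z [0.1455 0.1485 0.1516]
tab 777 [562.4 -30.6] [74.4 63.6] 0.5 z [0.1458 0.1487 0.1518]
fader box 2651 [484.1 341.6] [190.4  91.5] 1.7 z [0.0451 0.0491 0.0527]
fader grip 160 [461.1 339.9] [27.9 29.2] 89.6 z [0.0894 0.0951 0.0978]
blue 663 [ 396.5 -167.2] [86.8 52.9] 11.0 z [0.0567 0.07   0.0737]
scene
xfmr top 366 [441.4 -31. ] [52.5 88.3] 88.2 z [0.0557 0.0691 0.0731]
xfmr all 516 [442.4 -31.2] [53.  90.3] 88.3 z [0.0263 0.0671 0.0726]
cradle rim 707 [ 488.7 -322.4] [103.7 157.2] 82.6 z [0.0139 0.0182 0.0217]
cradle floor 1476 [ 488.7 -322.4] [146.8 212.8] 89.2 z [0.0045 0.0073 0.0114]
sw top 2794 [630.1 -32.7] [144.6 173.9] 86.9 z [0.0651 0.0693 0.0725]
guard top 1881 [606.8 -32. ] [ 65.9 158.8] 86.9 z [0.1387 0.1484 0.1511]
tab 658 [563.8 -29.6] [64.8 73. ] 88.2 z [0.1462 0.1488 0.1513]
fader box 2561 [488.4 342.1] [197.1  90.6] 1.6 z [0.0459 0.0496 0.0529]
fader grip 169 [465.5 340.1] [35.7 26.9] 7.7 z [0.0871 0.0948 0.0983]
blue 496 [ 398.7 -166.7] [91.6 52.8] 9.0 z [0.0561 0.0693 0.0728]
```

```bash
cat >> h.py <<'E'
def down(yaw,tilt=0.,flip=False):
    # tool x down (tilted forward by tilt), tool z = jaw = horizontal, along yaw+90deg
    x=np.array([np.sin(tilt)*np.cos(yaw),np.sin(tilt)*np.sin(yaw),-np.cos(tilt)]); z=np.array([-np.sin(yaw),np.cos(yaw),0])*(-1 if flip else 1)
    return R.from_matrix(np.stack([x,np.cross(z,x),z],1))
def plan(pos,Rt):
    p,R0=toolmat(); sh=R0.inv().apply(np.array(pos)-p)/.25; tu=(R0.inv()*Rt).as_rotvec()/(2*np.pi)
    print('shift',np.round(sh,4).tolist(),'turn',np.round(tu,4).tolist(),'rows>=',round(max(np.linalg.norm(sh)*5,np.linalg.norm(tu)*360/8.59),1))
E
python3 - <<'E'
from h import *
p,R0=toolmat();print(R0.as_matrix().round(3))
y=np.radians(-3.)
for f in(0,1): plan((.44,-.0315,.22),down(y,0,f))
E
```

```text
[[-0.     0.954  0.3  ]
 [ 0.     0.3   -0.954]
 [-1.    -0.    -0.   ]]
shift [-0.0847, 1.641, -1.9515] turn [-0.4432, -0.0, -0.0] rows>= 18.6
shift [-0.0847, 1.641, -1.9515] turn [0.0568, -0.0, 0.0] rows>= 12.8
```

Emit:
carry_out:
  motion:
    - [-0.08, 0.82, -0.97, 0.028, 0, 0, 100]
    - [-0.08, 0.82, -0.97, 0.028, 0, 0, 100]
    - [-0.08, 0.82, -0.97, 0.028, 0, 0, 100]
    - [-0.08, 0.82, -0.97, 0.028, 0, 0, 100]
    - [-0.08, 0.82, -0.97, 0.028, 0, 0, 100]
    - [-0.08, 0.82, -0.97, 0.028, 0, 0, 100]
    - [-0.08, 0.82, -0.97, 0.028, 0, 0, 100]
    - [-0.08, 0.82, -0.97, 0.028, 0, 0, 100]
  squeeze: 40

```text
time_s: 1.95
tcp_pos: [0.3187, -0.325, 0.2193]
eef_rot: [1.112, 1.268, -1.111]
force: [-0.1, -0.7, -0.1]
gripper_width: 0.0856
```

Run:
```python
from h import *
s=sense();print(s['time_s'],s['tcp_pos'],s['joints'].round(3))
plan((.44,-.0315,.22),down(np.radians(-3),0,1))
```

```text
1.95 [ 0.31867615 -0.32495108  0.21929202] [-0.862  0.181  1.998  0.     0.961  0.577]
shift [-0.0027, 0.6352, -1.0999] turn [0.0293, 0.0, -0.0001] rows>= 6.4
```

Emit:
carry_out:
  motion:
    - [0, 0.6, -1.0, 0.029, 0, 0, 100]
    - [0, 0.6, -1.0, 0.029, 0, 0, 100]
    - [0, 0.6, -1.0, 0.029, 0, 0, 100]
    - [0, 0.6, -1.0, 0.029, 0, 0, 100]
    - [0, 0.6, -1.0, 0.029, 0, 0, 100]
    - [0, 0.6, -1.0, 0.029, 0, 0, 100]
    - [0, 0.6, -1.0, 0.029, 0, 0, 100]
    - [0, 0.6, -1.0, 0.029, 0, 0, 100]

```text
time_s: 2.75
tcp_pos: [0.435, -0.0594, 0.2187]
eef_rot: [1.246, 1.185, -1.246]
force: [0.1, -0.1, 0.5]
gripper_width: 0.0856
```

Run:
```python
from h import *
s=sense();print(s['time_s'],s['tcp_pos'],s['joints'].round(3))
plan((.44,-.0315,.22),down(np.radians(-3),0,1))
p,d=capture("wrist");cv2.imwrite("pics/wrist1.png",p)
P=cloud("wrist",d)
m=(P[...,2]>.06)&(P[...,2]<.08)&(abs(P[...,0]-.44)<.09)&(abs(P[...,1]+.0315)<.07)
r=cv2.minAreaRect(P[m][:,:2].astype(np.float32)*1000);print(m.sum(),r)
for k in("transformer",): print([(q['location'],q['p'],ray_z('wrist',q['location'],0)) for q in spot_point("wrist",k)])
```

```text
2.75 [ 0.43495447 -0.05941073  0.21871186] [-0.205  0.158  2.03  -0.     0.953  1.417]
shift [-0.0052, 0.0145, -0.1125] turn [0.0003, 0.0, 0.0] rows>= 0.6
4305 ((439.0813293457031, -31.479320526123047), (36.16700744628906, 86.92506408691406), 87.06798553466797)
[([430.3, 222.2], 0.88, array([ 0.39560894, -0.16605618,  0.        ])), ([300.0, 190.9], 0.82, array([ 0.43615925, -0.0327895 ,  0.        ]))]
```

View pics/wrist1.png

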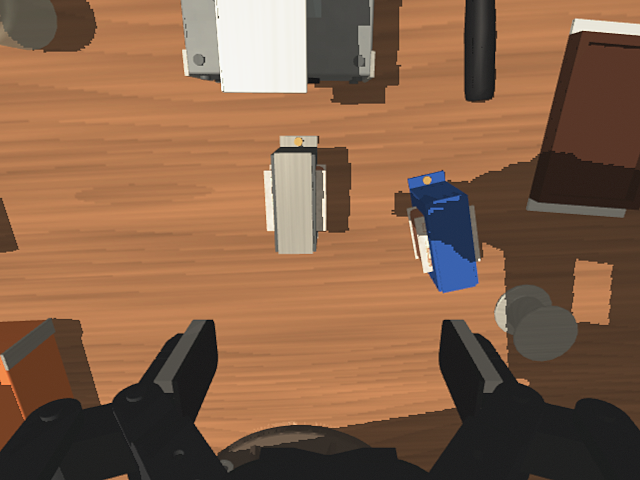

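Emit:
carry_out:
  motion:
    - [0, 0.014, -0.112, 0, 0, 0, 100]
    - [0, 0.014, -0.112, 0, 0, 0, 100]
    - [0.2, 0.014, -0.112, 0, 0, 0, 100]
    - [0.4, 0.014, -0.112, 0, 0, 0, 100]
    - [0.5, 0.014, -0.112, 0, 0, 0, 100]
    - [0.6, 0.014, -0.112, 0, 0, 0, 100]
    - [0.7, 0.014, -0.112, 0, 0, 0, 100]
    - [0.77, 0.014, -0.112, 0, 0, 0, 100]
    - [0.795, 0.014, -0.112, 0, 0, 0, 100]
    - [0.795, 0.014, -0.112, 0, 0, 0, 100]

```text
time_s: 3.85
tcp_pos: [0.4389, -0.0333, 0.0196]
eef_rot: [1.249, 1.184, -1.251]
force: [0.8, 1.1, -0.0]
gripper_width: 0.0854
```

Emit:
carry_out:
  motion:
    - [0, 0, 0, 0, 0, 0, 50]
    - [0, 0, 0, 0, 0, 0, 20]
    - [0, 0, 0, 0, 0, 0, 20]
    - [0, 0, 0, 0, 0, 0, 20]
    - [0, 0, 0, 0, 0, 0, 20]
    - [0, 0, 0, 0, 0, 0, 20]
  squeeze: 60

```text
time_s: 4.45
tcp_pos: [0.441, -0.0317, 0.0224]
eef_rot: [1.251, 1.18, -1.246]
force: [-7.1, 13.3, 59.7]
gripper_width: 0.0345
```

Run:
```python
from h import *
s=sense();print(s['time_s'],s['tcp_pos'],s['joints'].round(3),s['gripper_width'],s['force'])
```

```text
4.45 [ 0.4409788  -0.03170281  0.02244743] [-1.410e-01  4.920e-01  2.215e+00  2.000e-03  4.310e-01  1.482e+00] 0.03453955092388115 [-7.14186815 13.25093576 59.68142734]
```

Run:
```python
from h import *
p,d=capture("wrist");cv2.imwrite("pics/wrist2.png",p)
p,d=capture("scene");cv2.imwrite("pics/scene2.png",cv2.resize(p[150:330,200:400],None,fx=3,fy=3,interpolation=3))
print(sense()['force'],sense()['gripper_width'])
```

```text
[-6.52797936 12.44544292 59.60564029] 0.03505141639226746
```

View pics/wrist2.png

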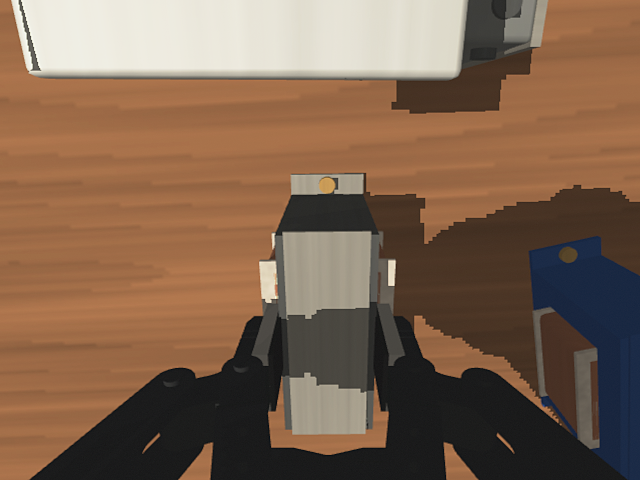

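View pics/scene2.png

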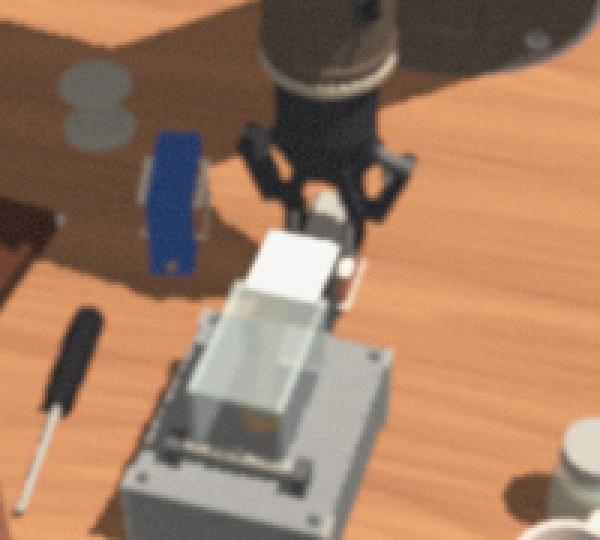

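Run:
```python
from h import *
p,d=capture("wrist");P=cloud("wrist",d)
for lo,hi in((.062,.085),(.05,.062),(.035,.05),(.02,.035),(.008,.02)):
    m=(P[...,2]>lo)&(P[...,2]<hi)&(abs(P[...,0]-.45)<.1)&(abs(P[...,1]+.0315)<.045)
    q=P[m]; v,u=np.where(m)
    print(lo,hi,m.sum(),'x',q[:,0].min().round(3),q[:,0].max().round(3),'y',q[:,1].min().round(3),q[:,1].max().round(3),'u',u.min(),u.max(),'v',v.min(),v.max())
for uv in((268,280),(391,272),(330,185),(330,250),(330,420),(290,420),(330,350),(262,350),(275,250)): print(uv,P[uv[1],uv[0]].round(4))
```

```text
0.062 0.085 22319 x 0.395 0.54 y -0.076 -0.001 u 235 464 v 38 434
0.05 0.062 2464 x 0.414 0.483 y -0.06 -0.003 u 253 399 v 219 377
0.035 0.05 927 x 0.461 0.483 y -0.057 -0.008 u 269 384 v 209 259
0.02 0.035 698 x 0.459 0.483 y -0.059 -0.006 u 272 382 v 202 248
0.008 0.02 471 x 0.458 0.483 y -0.059 -0.006 u 271 382 v 196 249
(268, 280) [ 0.4595 -0.0088  0.0555]
(391, 272) [ 0.4605 -0.0574  0.056 ]
(330, 185) [ 0.4864 -0.0351  0.005 ]
(330, 250) [ 0.4768 -0.0342  0.0716]
(330, 420) [ 0.4038 -0.0303  0.0714]
(290, 420) [ 0.4028 -0.0139  0.0694]
(330, 350) [ 0.4368 -0.0321  0.0716]
(262, 350) [ 0.4513 -0.0111  0.091 ]
(275, 250) [ 0.4768 -0.0149  0.0687]
```

Run:
```python
from h import *
p,R0=toolmat()
for dx in (0,-.019,-.034,-.054):
  for z in(-.0425,-.025,-.018,.018,.025): print(dx,z,w2pix("wrist",p+R0.apply([dx,0,z])).round(0), (p+R0.apply([dx,0,z])).round(3))
s=sense();print(s['joint_torque'].round(1),s['ft_torque'].round(2))
```

```text
0 -0.0425 [242. 284.] [0.443 0.011 0.022]
0 -0.025 [277. 284.] [ 0.442 -0.007  0.022]
0 -0.018 [291. 284.] [ 0.442 -0.014  0.022]
0 0.018 [365. 284.] [ 0.44  -0.05   0.022]
0 0.025 [379. 284.] [ 0.44  -0.057  0.022]
-0.019 -0.0425 [233. 303.] [0.443 0.011 0.041]
-0.019 -0.025 [272. 303.] [ 0.442 -0.007  0.041]
-0.019 -0.018 [288. 303.] [ 0.442 -0.014  0.041]
-0.019 0.018 [369. 302.] [ 0.44  -0.05   0.041]
-0.019 0.025 [384. 302.] [ 0.44  -0.057  0.041]
-0.034 -0.0425 [224. 320.] [0.443 0.011 0.056]
-0.034 -0.025 [267. 320.] [ 0.442 -0.007  0.056]
-0.034 -0.018 [284. 320.] [ 0.442 -0.014  0.056]
-0.034 0.018 [372. 320.] [ 0.44  -0.05   0.056]
-0.034 0.025 [390. 320.] [ 0.439 -0.057  0.056]
-0.054 -0.0425 [211. 349.] [0.443 0.011 0.076]
-0.054 -0.025 [259. 349.] [ 0.442 -0.007  0.076]
-0.054 -0.018 [279. 349.] [ 0.442 -0.014  0.076]
-0.054 0.018 [378. 349.] [ 0.44  -0.05   0.076]
-0.054 0.025 [398. 349.] [ 0.439 -0.057  0.076]
[ -4.9 -47.3 -15.6  -2.4  -3.   -0.6] [ 2.3   1.   -0.63]
```

Run:
```python
from h import *
p,d=capture("wrist");P=cloud("wrist",d);t,R0=toolmat()
L=R0.inv().apply((P-t).reshape(-1,3)).reshape(P.shape)*1000
for v in (296,304,308,312,320,335,350,370):
    print(v,[(u,L[v,u].round(0).astype(int).tolist()) for u in (245,255,262,268,274,278,284)])
```

```text
296 [(245, [22, -18, -46]), (255, [22, -18, -41]), (262, [-35, 11, -26]), (268, [-34, 11, -24]), (274, [-34, 11, -22]), (278, [-49, 18, -18]), (284, [-47, 18, -16])]
304 [(245, [22, -23, -47]), (255, [22, -23, -41]), (262, [-32, 6, -27]), (268, [-37, 9, -24]), (274, [-37, 9, -21]), (278, [-48, 15, -18]), (284, [-46, 14, -16])]
308 [(245, [23, -26, -47]), (255, [22, -26, -41]), (262, [-34, 6, -27]), (268, [-41, 9, -23]), (274, [-41, 9, -21]), (278, [-48, 13, -18]), (284, [-47, 13, -16])]
312 [(245, [22, -28, -47]), (255, [21, -28, -41]), (262, [-33, 3, -27]), (268, [-44, 9, -23]), (274, [-45, 10, -20]), (278, [-48, 11, -18]), (284, [-48, 12, -16])]
320 [(245, [21, -32, -47]), (255, [-43, 5, -28]), (262, [-49, 9, -24]), (268, [-50, 10, -22]), (274, [-50, 9, -20]), (278, [-50, 9, -18]), (284, [-48, 8, -16])]
335 [(245, [-53, 5, -30]), (255, [-54, 6, -26]), (262, [-60, 9, -23]), (268, [-59, 9, -21]), (274, [-58, 8, -19]), (278, [-57, 7, -18]), (284, [-48, 2, -17])]
350 [(245, [-62, 5, -28]), (255, [-69, 10, -23]), (262, [-68, 9, -21]), (268, [-68, 9, -19]), (274, [-67, 9, -18]), (278, [-58, 2, -18]), (284, [-48, -5, -17])]
370 [(245, [-79, 10, -24]), (255, [-80, 11, -21]), (262, [-80, 10, -19]), (268, [-70, 3, -19]), (274, [-69, 2, -18]), (278, [-60, -5, -18]), (284, [-47, -15, -17])]
```

Emit:
carry_out:
  motion:
    - [-0.008, 0, 0, 0, 0, 0, 20]
    - [-0.016, 0, 0, 0, 0, 0, 20]
    - [-0.03, 0, 0, 0, 0, 0, 20]
    - [-0.05, 0, 0, 0, 0, 0, 20]
    - [-0.08, 0, 0, 0, 0, 0, 20]
    - [-0.08, 0, 0, 0, 0, 0, 20]

```text
time_s: 5.25
tcp_pos: [0.44, -0.0323, 0.0409]
eef_rot: [1.249, 1.183, -1.248]
force: [0.2, 0.3, -7.7]
gripper_width: 0.0347
```

Run:
```python
from h import *
s=sense();print(s['tcp_pos'],s['gripper_width'],s['force'],s['ft_torque'])
p,d=capture("wrist");cv2.imwrite("pics/wrist3.png",p)
P=cloud("wrist",d)
for uv in((330,250),(330,350),(330,420)): print(uv,P[uv[1],uv[0]].round(4))
```

```text
[ 0.43997932 -0.03230872  0.04090691] 0.03474948808774446 [ 0.19416374  0.33372803 -7.68944401] [-0.02227383  0.0174143  -0.02933861]
(330, 250) [ 0.4756 -0.0348  0.0891]
(330, 350) [ 0.4355 -0.0326  0.0891]
(330, 420) [ 0.4021 -0.0309  0.0888]
```

View pics/wrist3.png

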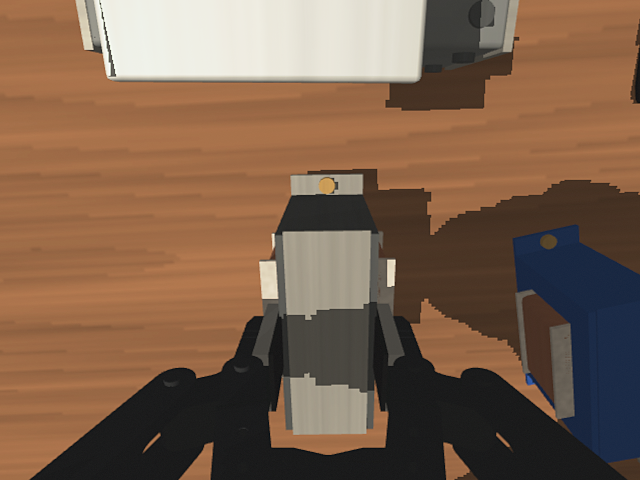

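Run:
```python
from h import *
plan((.4875,-.324,.16),down(np.radians(-7),0,1))
```

```text
shift [-0.4774, 0.2529, 1.155] turn [0.0109, 0.0, -0.0002] rows>= 6.4
```

Emit:
carry_out:
  motion:
    - [-0.16, 0, 0, 0, 0, 0, 20]
    - [-0.32, 0, 0, 0, 0, 0, 20]
    - [-0.48, 0, 0.1, 0, 0, 0, 20]
    - [-0.48, 0.06, 0.24, 0.003, 0, 0, 20]
    - [-0.48, 0.1, 0.4, 0.005, 0, 0, 20]
    - [-0.48, 0.15, 0.56, 0.007, 0, 0, 20]
    - [-0.48, 0.2, 0.72, 0.011, 0, 0, 20]
    - [-0.48, 0.23, 0.86, 0.011, 0, 0, 20]
    - [-0.48, 0.25, 0.96, 0.011, 0, 0, 20]
    - [-0.48, 0.25, 1.0, 0.011, 0, 0, 20]

```text
time_s: 6.3
tcp_pos: [0.4887, -0.2876, 0.1595]
eef_rot: [1.3, 1.148, -1.3]
force: [0.1, 0.5, -8.0]
gripper_width: 0.0343
```

Run:
```python
from h import *
s=sense();print(s['time_s'],s['tcp_pos'],s['gripper_width'],s['force'],s['joints'].round(3))
p,d=capture("wrist");cv2.imwrite("pics/wrist4.png",p)
P=cloud("wrist",d)
m=(P[...,2]>.014)&(P[...,2]<.03)&(abs(P[...,0]-.487)<.12)&(abs(P[...,1]+.324)<.09)
r=cv2.minAreaRect(P[m][:,:2].astype(np.float32)*1000);print(m.sum(),r)
plan((.4875,-.324,.16),down(np.radians(-7),0,1))
```

```text
6.3 [ 0.4886952  -0.28757823  0.15952649] 0.03429803453589905 [ 0.14762972  0.47649549 -8.03849351] [-0.585  0.409  1.831 -0.     0.901  1.11 ]
4056 ((485.3885192871094, -322.7239685058594), (100.26233673095703, 149.76687622070312), 82.82319641113281)
shift [-0.0021, 0.0148, 0.1444] turn [-0.0003, 0.0001, 0.0] rows>= 0.7
```

View pics/wrist4.png

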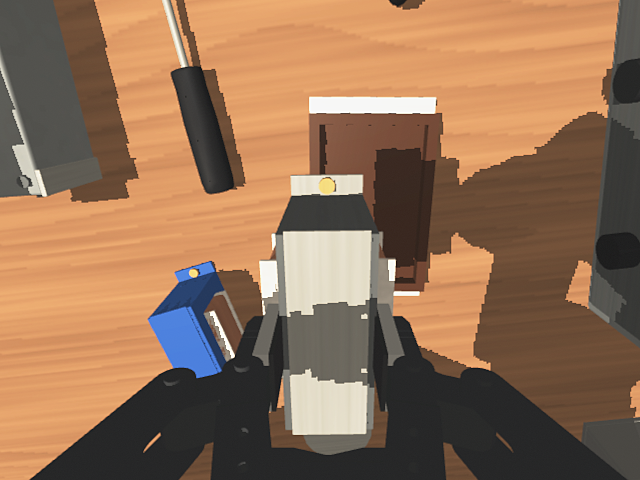

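Emit:
carry_out:
  motion:
    - [0, 0.011, 0.144, 0, 0, 0, 20]
    - [0, 0.011, 0.144, 0, 0, 0, 20]
    - [0.1, 0.011, 0.144, 0, 0, 0, 20]
    - [0.2, 0.011, 0.144, 0, 0, 0, 20]
    - [0.3, 0.011, 0.144, 0, 0, 0, 20]
    - [0.38, 0.011, 0.144, 0, 0, 0, 20]
    - [0.44, 0.011, 0.144, 0, 0, 0, 20]
    - [0.47, 0.011, 0.144, 0, 0, 0, 20]
    - [0.49, 0.011, 0.144, 0, 0, 0, 20]
    - [0.49, 0.011, 0.144, 0, 0, 0, 20]

```text
time_s: 7.35
tcp_pos: [0.4868, -0.3209, 0.0374]
eef_rot: [1.299, 1.149, -1.299]
force: [-0.1, -0.2, -6.4]
gripper_width: 0.0346
```

Emit:
carry_out:
  motion:
    - [0.008, 0, 0, 0, 0, 0, 20]
    - [0.014, 0, 0, 0, 0, 0, 20]
    - [0.018, 0, 0, 0, 0, 0, 20]
    - [0.022, 0, 0, 0, 0, 0, 20]

```text
time_s: 7.75
tcp_pos: [0.487, -0.3214, 0.0323]
eef_rot: [1.299, 1.148, -1.299]
force: [-0.4, 1.4, -7.1]
gripper_width: 0.0343
```

Emit:
carry_out:
  motion:
    - [0.003, 0, 0, 0, 0, 0, 20]
    - [0.006, 0, 0, 0, 0, 0, 20]
    - [0.006, 0, 0, 0, 0, 0, 20]

```text
time_s: 8.05
tcp_pos: [0.4867, -0.3213, 0.031]
eef_rot: [1.299, 1.149, -1.299]
force: [-4.0, 2.0, 3.9]
gripper_width: 0.0344
```

Emit:
carry_out:
  motion:
    - [0, 0, 0, 0, 0, 0, 45]
    - [0, 0, 0, 0, 0, 0, 60]
    - [0, 0, 0, 0, 0, 0, 80]
    - [0, 0, 0, 0, 0, 0, 100]
    - [0, 0, 0, 0, 0, 0, 100]
    - [0, 0, 0, 0, 0, 0, 100]
    - [0, 0, 0, 0, 0, 0, 100]

```text
time_s: 8.75
tcp_pos: [0.4869, -0.3213, 0.0305]
eef_rot: [1.299, 1.149, -1.299]
force: [-0.4, -0.5, 0.3]
gripper_width: 0.0855
```

Run:
```python
from h import *
s=sense();print(s['time_s'],s['tcp_pos'],s['gripper_width'],s['force'],s['joints'].round(3))
p,d=capture("wrist");cv2.imwrite("pics/wrist5.png",p)
P=cloud("wrist",d)
for lo,hi in((.013,.03),(.07,.09)):
    m=(P[...,2]>lo)&(P[...,2]<hi)&(abs(P[...,0]-.487)<.07)&(abs(P[...,1]+.324)<(.09 if lo<.05 else .025))
    r=cv2.minAreaRect(P[m][:,:2].astype(np.float32)*1000);print(m.sum(),r,np.median(P[m][:,2]))
```

```text
8.75 [ 0.48691454 -0.32125573  0.03054786] 0.08547398206262906 [-0.3839254  -0.48668191  0.31188213] [-0.635  0.605  1.887 -0.     0.65   1.058]
12315 ((486.1631164550781, -322.3681640625), (100.5111083984375, 150.47030639648438), 82.72998809814453) 0.019912615114916515
19578 ((485.1571350097656, -320.9555969238281), (36.224212646484375, 88.72843933105469), 82.96870422363281) 0.07888221442163719
```

View pics/wrist5.png

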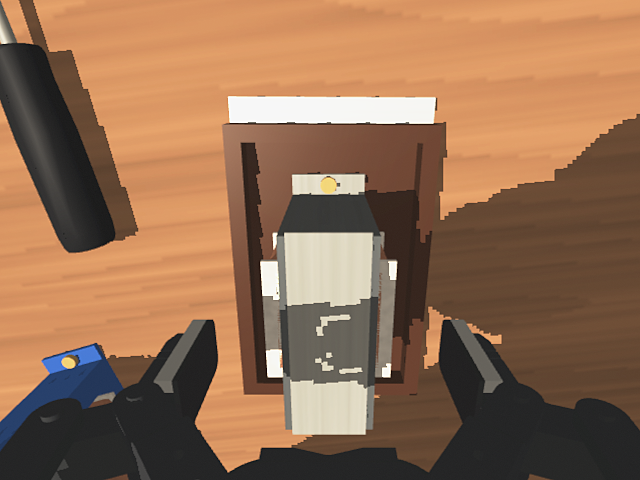

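Emit:
carry_out:
  motion:
    - [-0.1, 0, 0, 0, 0, 0, 100]
    - [-0.2, 0, 0, 0, 0, 0, 100]
    - [-0.4, 0, 0, 0, 0, 0, 100]
    - [-0.6, 0, 0, 0, 0, 0, 80]
    - [-0.7, 0, 0, 0, 0, 0, 0]
    - [-0.72, 0, -0.2, 0, 0, 0, 0]
    - [-0.72, 0, -0.4, 0, 0, 0, 0]
    - [-0.72, 0, -0.6, 0, 0, 0, 0]
    - [-0.72, 0, -0.7, 0, 0, 0, 0]
    - [-0.72, 0, -0.7, 0, 0, 0, 0]

```text
time_s: 9.8
tcp_pos: [0.5083, -0.1444, 0.2107]
eef_rot: [1.297, 1.151, -1.296]
force: [0.1, -0.8, -0.0]
gripper_width: -0.0002
```

Run:
```python
from h import *
from scipy.optimize import least_squares
s=sense();print(s['time_s'],s['tcp_pos'],s['gripper_width'],s['joints'].round(4))
D=[((.4808,1.5969),(.195,-.6196,.1982)),((.181,1.998),(.3187,-.325,.2193)),((.158,2.03),(.435,-.0594,.2187)),((.409,1.831),(.4887,-.2876,.1595)),((.605,1.887),(.4869,-.3213,.0305)),(tuple(s['joints'][1:3]),s['tcp_pos'])]
q=np.array([d[0] for d in D]);X=np.array([d[1] for d in D]);r=np.hypot(X[:,0],X[:,1])
def f(p):
    a1,c,L1,L2,dl=p; return np.r_[a1+L1*np.sin(q[:,0])+L2*np.sin(q.sum(1)+dl)-r, c+L1*np.cos(q[:,0])+L2*np.cos(q.sum(1)+dl)-X[:,2]]
for x0 in([0,.1,.5,.5,0],[.1,.1,.4,.5,.3],[.1,.1,.5,.5,-.3]):
    o=least_squares(f,x0);print(o.x.round(4),np.abs(o.fun).max(),o.cost)
```

```text
9.8 [ 0.50830119 -0.14443501  0.21071792] -0.00016172843888325687 [-3.3470e-01  2.9770e-01  1.8596e+00  7.0000e-04  9.8450e-01  1.3551e+00]
[ 0.0015 -0.086   0.5947  0.4452  0.0705] 0.00015795301007204277 4.4631671570351226e-08
[ 0.0015 -0.086   0.5947  0.4452  0.0705] 0.00015795312391742033 4.463167157013725e-08
[ 0.0015 -0.086   0.5947  0.4452  0.0705] 0.00015795313335031924 4.463167157014974e-08
```

```bash
cat >> h.py <<'E'
C=np.array([.626,-.033]); YB=np.radians(-3.1); TILT=np.radians(20)
def box(x,z,y=0): # mm in box frame -> world m
    return np.array([C[0]+(x*np.cos(YB)-y*np.sin(YB))/1000,C[1]+(x*np.sin(YB)+y*np.cos(YB))/1000,z/1000])
def tobox(P):
    d=np.array(P[:2])-C; return np.array([d[0]*np.cos(YB)+d[1]*np.sin(YB),-d[0]*np.sin(YB)+d[1]*np.cos(YB),P[2]])*1000
def E(th): a=np.arctan2(60,150)+th; r=np.hypot(60,150); return np.array([50-r*np.cos(a),85+r*np.sin(a)])
def tcp_lift(th,t=TILT,s=25,h=11):
    n=np.array([np.cos(t),np.sin(t)]);u=np.array([np.sin(t),-np.cos(t)]); return E(th)-h*n+s*u
E
python3 - <<'E'
from h import *
a1,c,L1,L2,dl=.0015,-.086,.5947,.4452,.0705
def ik(r,z,t,Lt):
    rw=r-Lt*np.sin(t)-a1; zw=z-c-Lt*(1-np.cos(t))
    D2=rw*rw+zw*zw; ca=(D2-L1**2-L2**2)/(2*L1*L2)
    if abs(ca)>1: return None
    a=np.arccos(ca); q2=np.arctan2(rw,zw)-np.arctan2(L2*np.sin(a),L1+L2*np.cos(a)); q3=a-dl
    return np.round([q2,q3,np.pi-t-q2-q3],2)
for t in (0,20,30,40):
  for Lt in(.25,.32):
    T=np.radians(t); 
    print(t,Lt,[ik((tcp_lift(th,T)[0]+627)/1000,tcp_lift(th,T)[1]/1000,T,Lt) for th in(0,.6,1.2)],ik(.577,.118,T,Lt),ik(.635,.118,T,Lt))
plan(box(-125,150),down(YB,TILT,1)); plan(box(-125,150),down(YB,0,1))
for P in ((.5521,-.029,.145),): print(tobox(P))
E
```

```text
0 0.25 [array([0.4 , 1.98, 0.76]), array([0.38, 1.77, 0.99]), array([0.49, 1.53, 1.13])] [0.47 1.85 0.82] [0.55 1.71 0.89]
0 0.32 [array([0.4 , 1.98, 0.76]), array([0.38, 1.77, 0.99]), array([0.49, 1.53, 1.13])] [0.47 1.85 0.82] [0.55 1.71 0.89]
20 0.25 [array([0.33, 2.16, 0.3 ]), array([0.3 , 1.96, 0.54]), array([0.39, 1.73, 0.67])] [0.39 2.05 0.35] [0.46 1.92 0.41]
20 0.32 [array([0.31, 2.21, 0.26]), array([0.27, 2.01, 0.51]), array([0.36, 1.79, 0.64])] [0.37 2.1  0.32] [0.44 1.98 0.38]
30 0.25 [array([0.33, 2.25, 0.04]), array([0.28, 2.05, 0.29]), array([0.36, 1.83, 0.43])] [0.38 2.15 0.09] [0.44 2.02 0.15]
30 0.32 [array([ 0.31,  2.33, -0.02]), array([0.24, 2.13, 0.24]), array([0.33, 1.91, 0.38])] [0.36 2.23 0.03] [0.42 2.11 0.09]
40 0.25 [array([ 0.35,  2.33, -0.24]), array([0.27, 2.14, 0.03]), array([0.35, 1.92, 0.17])] [ 0.39  2.24 -0.19] [ 0.45  2.12 -0.13]
40 0.32 [array([ 0.35,  2.44, -0.35]), array([ 0.24,  2.25, -0.05]), array([0.32, 2.03, 0.1 ])] [ 0.39  2.35 -0.3 ] [ 0.44  2.23 -0.22]
shift [0.2432, -0.0845, -0.4659] turn [-0.0103, 0.0017, 0.0555] rows>= 2.7
shift [0.2432, -0.0845, -0.4659] turn [-0.0104, -0.0001, 0.0] rows>= 2.7
[-7.40081752e+01 -2.27759827e-03  1.45000000e+02]
```

Emit:
carry_out:
  motion:
    - [0.05, -0.05, -0.2, -0.004, 0, 0.02, 0]
    - [0.1, -0.08, -0.35, -0.008, 0.001, 0.04, 0]
    - [0.24, -0.1, -0.466, -0.0103, 0.0017, 0.0555, 0]
    - [0.24, -0.1, -0.466, -0.0103, 0.0017, 0.0555, 0]
    - [0.24, -0.1, -0.466, -0.0103, 0.0017, 0.0555, 0]
    - [0.24, -0.1, -0.466, -0.0103, 0.0017, 0.0555, 0]
    - [0.24, -0.1, -0.466, -0.0103, 0.0017, 0.0555, 0]

```text
time_s: 10.5
tcp_pos: [0.4993, -0.0299, 0.1515]
eef_rot: [1.388, 0.912, -0.992]
force: [0.6, -0.3, -0.5]
gripper_width: -0.0003
```

Run:
```python
from h import *
s=sense();print(s['time_s'],s['tcp_pos'],tobox(s['tcp_pos']).round(1),s['joints'].round(3)); print(toolmat()[1].as_matrix().round(3))
p,d=capture("wrist");cv2.imwrite("pics/wrist6.png",p);P=cloud("wrist",d)
p,d=capture("scene");cv2.imwrite("pics/scene6.png",cv2.resize(p[130:340,180:400],None,fx=3,fy=2.8,interpolation=3))
# tab top
m=(P[...,2]>.142)&(P[...,2]<.156)&(abs(P[...,0]-.56)<.08)&(abs(P[...,1]+.03)<.05)
q=np.array([tobox(x) for x in P[m]]);print(len(q),q.min(0),q.max(0))
for th in(0,.1): print(tcp_lift(th).round(1)); 
plan(box(-125,112),down(YB,TILT,1))
```

```text
10.5 [ 0.49927269 -0.02985924  0.15150765] [-126.7   -3.7  151.5] [-0.143  0.193  2.292  0.093  0.309  1.402]
[[ 0.342  0.938 -0.058]
 [-0.021 -0.054 -0.998]
 [-0.939  0.343  0.001]]
25781 [-99.92214806 -31.25068067 142.00839517] [ 15.59056209  32.71345123 151.76762919]
[-101.8  117.7]
[-95.  132.4]
shift [0.1504, -0.0461, -0.0145] turn [-0.0006, 0.0004, -0.0001] rows>= 0.8
```

View pics/wrist6.png

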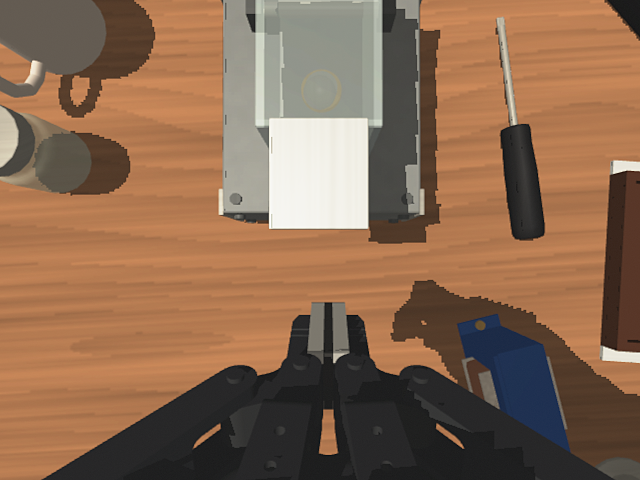

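View pics/scene6.png

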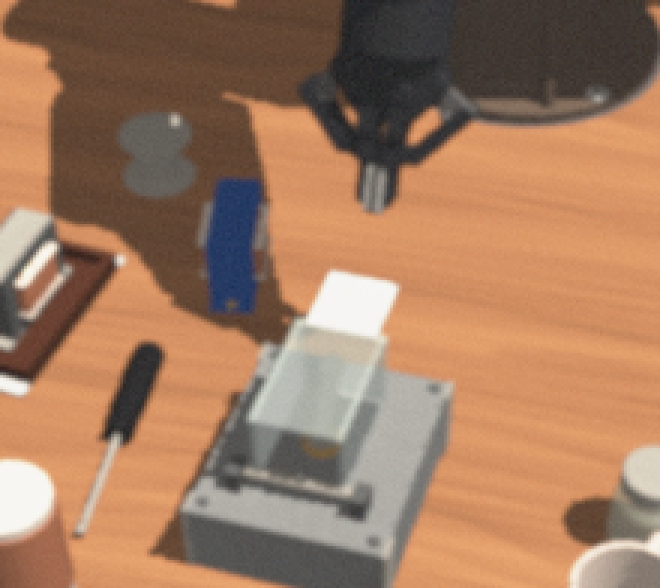

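```bash
cat >> h.py <<'E'
def seq(pts,y=0,tilt=TILT):
    p,R0=toolmat(); tu=(R0.inv()*down(YB,tilt,1)).as_rotvec()/(2*np.pi)
    for x,z in pts: print((x.round(1) if hasattr(x,'round') else x,z.round(1) if hasattr(z,'round') else z),np.round(R0.inv().apply(box(x,z,y)-p)/.25,3).tolist())
    print('turn',tu.round(4).tolist())
E
python3 - <<'E'
from h import *
seq([(-126,112),(-112,112)]+[tuple(tcp_lift(t)) for t in (0,.06,.12,.18,.24,.30)])
E
```

```text
(-126, 112) [0.149, -0.05, -0.015]
(-112, 112) [0.168, 0.003, -0.015]
(np.float64(-101.8), np.float64(117.7)) [0.161, 0.049, -0.015]
(np.float64(-97.9), np.float64(126.6)) [0.133, 0.076, -0.015]
(np.float64(-93.5), np.float64(135.3)) [0.106, 0.104, -0.015]
(np.float64(-88.6), np.float64(143.6)) [0.081, 0.134, -0.015]
(np.float64(-83.2), np.float64(151.7)) [0.059, 0.165, -0.015]
(np.float64(-77.4), np.float64(159.4)) [0.038, 0.198, -0.015]
turn [-0.0006, 0.0004, -0.0001]
```

Emit:
carry_out:
  motion:
    - [0.15, -0.05, -0.015, 0, 0, 0, 0]
    - [0.15, -0.05, -0.015, 0, 0, 0, 0]
    - [0.168, 0.0, -0.015, 0, 0, 0, 0]
    - [0.161, 0.049, -0.015, 0, 0, 0, 0]
    - [0.133, 0.076, -0.015, 0, 0, 0, 0]
    - [0.106, 0.104, -0.015, 0, 0, 0, 0]
    - [0.081, 0.134, -0.015, 0, 0, 0, 0]
    - [0.059, 0.165, -0.015, 0, 0, 0, 0]

```text
time_s: 11.4
tcp_pos: [0.5426, -0.0278, 0.1524]
eef_rot: [1.387, 0.912, -0.991]
force: [0.8, 0.2, 0.6]
gripper_width: -0.0002
```

Run:
```python
from h import *
s=sense();print(s['time_s'],tobox(s['tcp_pos']).round(1),s['force'],s['joints'].round(3))
p,d=capture("wrist");cv2.imwrite("pics/wrist7.png",p)
seq([tuple(tcp_lift(t)) for t in (.30,.36,.42,.48,.54,.6,.66,.72,.78,.84)])
```

```text
11.4 [-83.6   0.7 152.4] [0.80245696 0.16572712 0.55466621] [-0.123  0.247  2.206  0.066  0.339  1.447]
(np.float64(-77.4), np.float64(159.4)) [-0.015, 0.026, 0.002]
(np.float64(-71.0), np.float64(166.7)) [-0.034, 0.059, 0.002]
(np.float64(-64.3), np.float64(173.7)) [-0.051, 0.094, 0.002]
(np.float64(-57.1), np.float64(180.2)) [-0.066, 0.13, 0.002]
(np.float64(-49.6), np.float64(186.3)) [-0.078, 0.167, 0.002]
(np.float64(-41.7), np.float64(192.0)) [-0.088, 0.204, 0.002]
(np.float64(-33.5), np.float64(197.1)) [-0.096, 0.242, 0.002]
(np.float64(-25.0), np.float64(201.8)) [-0.102, 0.281, 0.002]
(np.float64(-16.2), np.float64(205.9)) [-0.105, 0.319, 0.002]
(np.float64(-7.2), np.float64(209.5)) [-0.107, 0.358, 0.002]
turn [-0.0004, 0.0003, -0.0005]
```

View pics/wrist7.png

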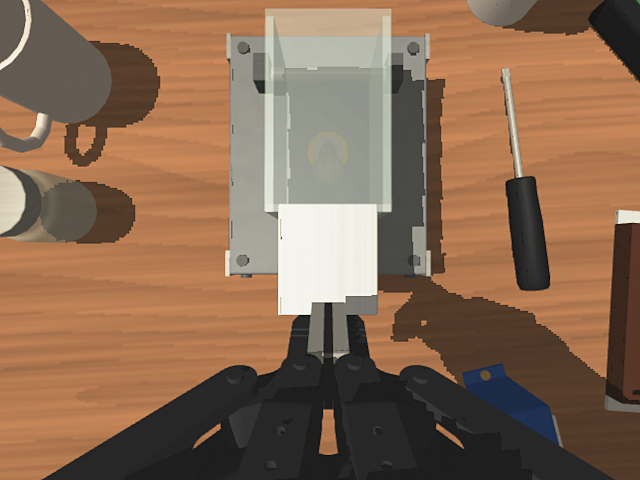

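```bash
cat >> h.py <<'E'
def guard_angle(P,u=(285,305),v=(215,300)):
    q=np.array([tobox(x) for x in P[v[0]:v[1]:4,u[0]:u[1]:4].reshape(-1,3) if np.isfinite(x).all()])
    k=np.polyfit(q[:,0],q[:,2],1); return -np.arctan(k[0]), q[:,[0,2]].min(0),q[:,[0,2]].max(0)
E
python3 - <<'E'
from h import *
p,d=capture("wrist");P=cloud("wrist",d);print(guard_angle(P))
for uv in((330,296),(330,301),(318,306),(340,306),(318,320),(300,308),(365,306)): print(uv,tobox(P[uv[1],uv[0]]).round(1))
print(E(.24),E(.3))
E
```

```text
(np.float64(-0.003772183163942078), array([-90.82504571, 147.06754445]), array([-48.42927706, 149.83484325]))
(330, 296) [-89.4  -0.3 147.8]
(330, 301) [-91.7  -0.3 149.1]
(318, 306) [-87.6   4.7 193.9]
(340, 306) [-87.6  -3.8 193.8]
(318, 320) [-91.2   4.4 203.4]
(300, 308) [-95.3  14.8 148.2]
(365, 306) [-94.4 -17.9 148.3]
[-81.43853864 178.93567246] [-75.56926097 186.64822035]
```

Run:
```python
from h import *
p,d=capture("wrist");P=cloud("wrist",d);t,R0=toolmat()
L=R0.inv().apply((P-t).reshape(-1,3)).reshape(P.shape)*1000
for v in (300,302,303,304,306,310,316,322,330,340,352,356,360):
    print(v,[(u,L[v,u].round(0).astype(int).tolist()) for u in (298,306,314,322,330,338,346)])
c=get_calibration("wrist");print(R0.inv().apply(np.array(c['world_from_camera'])[:3,3]-t)*1000)
cv2.imwrite("pics/crop7.png",cv2.resize(p[280:400,250:410],None,fx=5,fy=5,interpolation=0))
p,d=capture("scene");cv2.imwrite("pics/scene7.png",cv2.resize(p[130:330,220:380],None,fx=4,fy=3,interpolation=3))
P=cloud("scene",d)
print(w2pix("scene",t),w2pix("scene",t+R0.apply([-.04,0,0])))
```

```text
300 [(298, [0, -9, -15]), (306, [-1, -9, -11]), (314, [0, -9, -7]), (322, [-9223372036854775808, -9223372036854775808, -9223372036854775808]), (330, [1, -9, 1]), (338, [0, -9, 5]), (346, [0, -9, 9])]
302 [(298, [-1, -10, -15]), (306, [-1, -10, -11]), (314, [0, -10, -7]), (322, [0, -10, -3]), (330, [0, -10, 1]), (338, [-1, -10, 5]), (346, [-2, -9, 9])]
303 [(298, [0, -11, -15]), (306, [0, -11, -11]), (314, [-38, 10, -6]), (322, [-38, 10, -2]), (330, [-38, 10, 1]), (338, [-37, 9, 4]), (346, [0, -11, 9])]
304 [(298, [0, -11, -15]), (306, [-1, -10, -11]), (314, [-38, 9, -6]), (322, [-38, 9, -2]), (330, [-38, 9, 1]), (338, [-39, 10, 4]), (346, [0, -11, 9])]
306 [(298, [-1, -12, -15]), (306, [-3, -11, -11]), (314, [-40, 10, -5]), (322, [-40, 9, -2]), (330, [-40, 9, 1]), (338, [-40, 9, 4]), (346, [-1, -12, 9])]
310 [(298, [-2, -13, -15]), (306, [-2, -14, -11]), (314, [-44, 10, -5]), (322, [-44, 10, -2]), (330, [-43, 9, 1]), (338, [-44, 10, 4]), (346, [-2, -13, 9])]
316 [(298, [-40, 5, -12]), (306, [-41, 6, -9]), (314, [-48, 10, -5]), (322, [-48, 10, -2]), (330, [-48, 10, 1]), (338, [-47, 9,
[... 451 characters left out ...]
 (322, [-63, 9, -2]), (330, [-64, 10, 1]), (338, [-63, 9, 3]), (346, [-63, 9, 6])]
352 [(298, [-64, 5, -10]), (306, [-64, 6, -7]), (314, [-70, 10, -5]), (322, [-70, 9, -2]), (330, [-70, 9, 1]), (338, [-70, 9, 3]), (346, [-70, 9, 6])]
356 [(298, [-76, 12, -9]), (306, [-74, 11, -7]), (314, [-73, 10, -4]), (322, [-71, 8, -2]), (330, [-69, 8, 1]), (338, [-71, 8, 3]), (346, [-73, 10, 5])]
360 [(298, [-78, 12, -9]), (306, [-79, 13, -7]), (314, [-76, 11, -4]), (322, [-71, 7, -2]), (330, [-72, 8, 1]), (338, [-75, 10, 3]), (346, [-75, 10, 5])]
[-175.47624366   83.10827283   -0.22899045]
[298.81279012 232.49190747] [300.75636106 215.05411664]<stdin>:5: RuntimeWarning: invalid value encountered in cast
```

View pics/crop7.png

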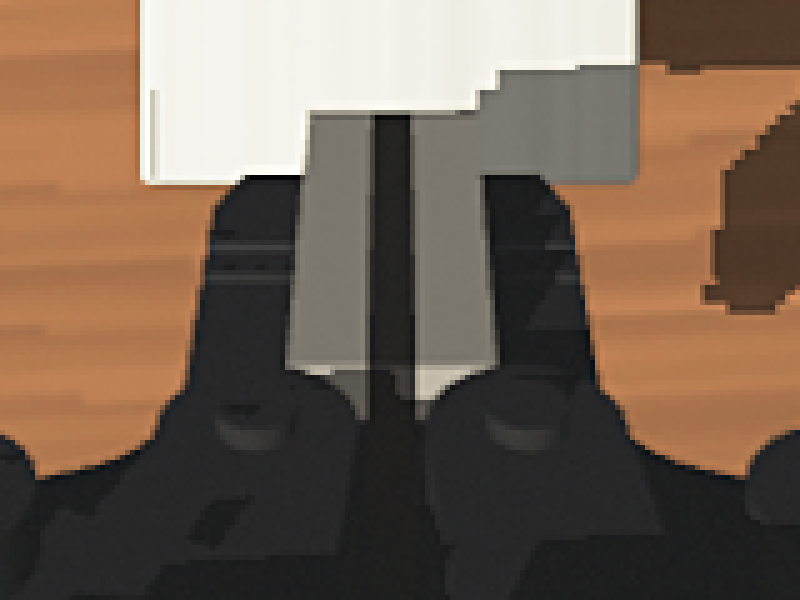

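View pics/scene7.png

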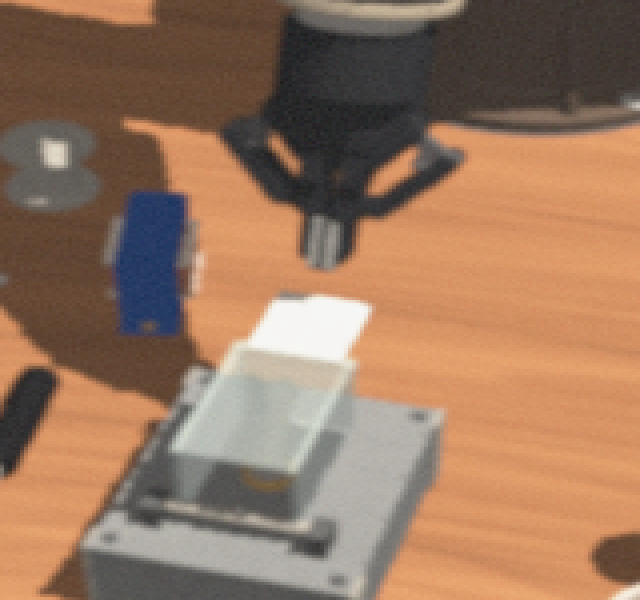

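Run:
```python
from h import *
a1,c,L1,L2,dl=.0015,-.086,.5947,.4452,.0705
rw=a1+L1*np.sin(.247)+L2*np.sin(.247+2.206+dl);Lt=(.5433-rw)/np.sin(TILT);print(Lt)
def ik(r,z,t,Lt=Lt):
    rw=r-Lt*np.sin(t)-a1; zw=z-c-Lt*(1-np.cos(t))
    D2=rw*rw+zw*zw; ca=(D2-L1**2-L2**2)/(2*L1*L2)
    a=np.arccos(ca); q2=np.arctan2(rw,zw)-np.arctan2(L2*np.sin(a),L1+L2*np.cos(a)); q3=a-dl
    return np.round([q2,q3,np.pi-t-q2-q3],2)
for t in (0,10,15,20):
    T=np.radians(t);o=36*np.array([np.sin(T),-np.cos(T)])
    g=lambda p:ik((p[0]+627)/1000,p[1]/1000,T)
    print(t,[g(tcp_lift(th,T,58)) for th in(0,.6,1.2)],[g(np.array(x)+o) for x in((-130,115),(-50,118),(8,118))])
```

```text
0.4046921981560133
0 [array([0.45, 2.01, 0.69]), array([0.42, 1.81, 0.91]), array([0.52, 1.56, 1.06])] [array([0.44, 2.06, 0.65]), array([0.52, 1.87, 0.75]), array([0.59, 1.73, 0.82])]
10 [array([0.39, 2.14, 0.43]), array([0.35, 1.95, 0.67]), array([0.44, 1.72, 0.81])] [array([0.38, 2.2 , 0.39]), array([0.46, 2.02, 0.48]), array([0.52, 1.89, 0.55])]
15 [array([0.38, 2.21, 0.29]), array([0.32, 2.02, 0.54]), array([0.41, 1.79, 0.68])] [array([0.36, 2.27, 0.25]), array([0.44, 2.1 , 0.34]), array([0.5 , 1.97, 0.41])]
20 [array([0.37, 2.28, 0.14]), array([0.3 , 2.09, 0.4 ]), array([0.38, 1.87, 0.55])] [array([0.36, 2.34, 0.09]), array([0.43, 2.17, 0.2 ]), array([0.48, 2.04, 0.27])]
```

```bash
cat >> h.py <<'E'
TILT=np.radians(15); U=np.array([np.sin(TILT),-np.cos(TILT)]);N=np.array([np.cos(TILT),np.sin(TILT)]); OFF=36
def tip(x,z): return tuple(np.array([x,z])+OFF*U)
def lift(th,s=22,h=10): return tuple(E(th)-h*N+(s+OFF)*U)
E
python3 - <<'E'
from h import *
seq([tip(-132,186),tip(-132,112),tip(-116,112)]+[lift(t) for t in (0,.06,.12,.18,.24)],tilt=TILT)
E
```

```text
(np.float64(-122.7), np.float64(151.2)) [-0.053, -0.143, 0.004]
(np.float64(-122.7), np.float64(77.2)) [0.225, -0.245, 0.003]
(np.float64(-106.7), np.float64(77.2)) [0.247, -0.184, 0.003]
(np.float64(-94.6), np.float64(86.4)) [0.229, -0.127, 0.003]
(np.float64(-90.8), np.float64(95.3)) [0.201, -0.1, 0.003]
(np.float64(-86.4), np.float64(103.9)) [0.174, -0.072, 0.003]
(np.float64(-81.5), np.float64(112.3)) [0.15, -0.042, 0.003]
(np.float64(-76.1), np.float64(120.3)) [0.127, -0.01, 0.003]
turn [-0.0004, 0.0003, -0.0139]
```

Emit:
carry_out:
  motion:
    - [-0.053, -0.143, 0.003, 0, 0, -0.014, 0]
    - [-0.053, -0.143, 0.003, 0, 0, -0.014, 0]
    - [0.1, -0.2, 0.003, 0, 0, -0.014, 0]
    - [0.225, -0.245, 0.003, 0, 0, -0.014, 0]
    - [0.225, -0.245, 0.003, 0, 0, -0.014, 0]
    - [0.247, -0.184, 0.003, 0, 0, -0.014, 0]
    - [0.229, -0.127, 0.003, 0, 0, -0.014, 0]
    - [0.201, -0.1, 0.003, 0, 0, -0.014, 0]
    - [0.174, -0.072, 0.003, 0, 0, -0.014, 0]
    - [0.15, -0.042, 0.003, 0, 0, -0.014, 0]

```text
time_s: 12.6
tcp_pos: [0.5443, -0.0285, 0.1132]
eef_rot: [1.356, 0.981, -1.058]
force: [-3.0, 0.3, -1.1]
gripper_width: -0.0004
```

Run:
```python
from h import *
s=sense();print(s['time_s'],tobox(s['tcp_pos']).round(1),s['force'],s['joints'].round(3))
p,d=capture("wrist");cv2.imwrite("pics/wrist8.png",p);P=cloud("wrist",d);print(guard_angle(P))
seq([lift(t) for t in (.24,.30,.36,.42,.48,.54,.6,.66,.72,.78,.84)],tilt=TILT)
```

```text
12.6 [-81.8   0.  113.2] [-3.01936583  0.27701969 -1.07100016] [-0.119  0.342  2.16   0.041  0.38   1.472]
(np.float64(0.17477318294266758), array([-75.12045482, 166.75935394]), array([-46.22986465, 174.38909471]))
(np.float64(-76.1), np.float64(120.3)) [-0.019, 0.022, -0.0]
(np.float64(-70.2), np.float64(128.0)) [-0.042, 0.053, -0.0]
(np.float64(-63.9), np.float64(135.4)) [-0.064, 0.085, -0.0]
(np.float64(-57.1), np.float64(142.3)) [-0.084, 0.118, -0.0]
(np.float64(-50.0), np.float64(148.9)) [-0.102, 0.153, -0.0]
(np.float64(-42.5), np.float64(155.0)) [-0.117, 0.188, -0.001]
(np.float64(-34.6), np.float64(160.6)) [-0.131, 0.225, -0.001]
(np.float64(-26.4), np.float64(165.8)) [-0.142, 0.262, -0.001]
(np.float64(-17.9), np.float64(170.4)) [-0.151, 0.299, -0.001]
(np.float64(-9.1), np.float64(174.5)) [-0.158, 0.337, -0.001]
(np.float64(-0.1), np.float64(178.1)) [-0.163, 0.376, -0.001]
turn [-0.0004, 0.0003, -0.0002]
```

View pics/wrist8.png

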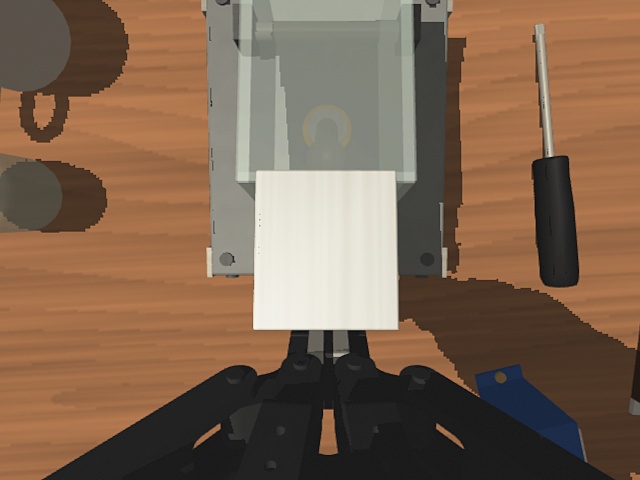

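Emit:
carry_out:
  motion:
    - [-0.019, 0.022, 0, 0, 0, 0, 0]
    - [-0.042, 0.053, 0, 0, 0, 0, 0]
    - [-0.064, 0.085, 0, 0, 0, 0, 0]
    - [-0.084, 0.118, 0, 0, 0, 0, 0]
    - [-0.102, 0.153, 0, 0, 0, 0, 0]
    - [-0.117, 0.188, 0, 0, 0, 0, 0]
    - [-0.131, 0.225, 0, 0, 0, 0, 0]
    - [-0.142, 0.262, 0, 0, 0, 0, 0]
    - [-0.151, 0.299, 0, 0, 0, 0, 0]
    - [-0.163, 0.376, 0, 0, 0, 0, 0]

```text
time_s: 13.65
tcp_pos: [0.6242, -0.033, 0.1753]
eef_rot: [1.356, 0.983, -1.059]
force: [-2.7, -0.1, -1.4]
gripper_width: 0.0002
```

Run:
```python
from h import *
s=sense();print(s['time_s'],tobox(s['tcp_pos']).round(1),s['force'],s['joints'].round(3))
p,d=capture("wrist");cv2.imwrite("pics/wrist9.png",p);P=cloud("wrist",d);print(guard_angle(P))
seq([lift(t) for t in (.9,.96,1.02,1.08,1.14,1.2,1.25,1.3)],tilt=TILT)
```

```text
13.65 [-1.800e+00 -1.000e-01  1.753e+02] [-2.65674124 -0.09684203 -1.37561294] [-0.11   0.347  1.929  0.023  0.608  1.501]
(np.float64(0.8090492586824333), array([  6.85626281, 200.37724965]), array([ 36.57148674, 232.26689155]))
(np.float64(9.1), np.float64(181.2)) [-0.008, 0.029, -0.001]
(np.float64(18.5), np.float64(183.7)) [-0.008, 0.067, -0.002]
(np.float64(28.0), np.float64(185.6)) [-0.005, 0.106, -0.002]
(np.float64(37.6), np.float64(187.0)) [-0.0, 0.145, -0.002]
(np.float64(47.2), np.float64(187.7)) [0.007, 0.183, -0.002]
(np.float64(56.9), np.float64(187.9)) [0.016, 0.22, -0.002]
(np.float64(65.0), np.float64(187.7)) [0.026, 0.251, -0.002]
(np.float64(73.0), np.float64(187.0)) [0.037, 0.281, -0.002]
turn [-0.0005, 0.0003, -0.0004]
```

View pics/wrist9.png

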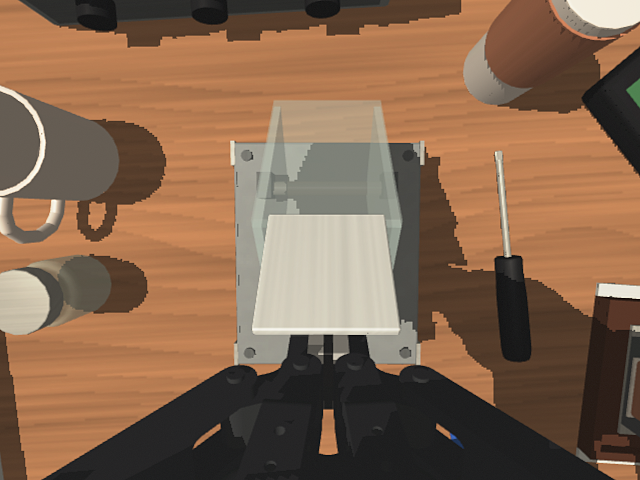

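Emit:
carry_out:
  motion:
    - [-0.008, 0.029, -0.001, 0, 0, 0, 0]
    - [-0.008, 0.067, -0.002, 0, 0, 0, 0]
    - [-0.005, 0.106, -0.002, 0, 0, 0, 0]
    - [0, 0.145, -0.002, 0, 0, 0, 0]
    - [0.007, 0.183, -0.002, 0, 0, 0, 0]
    - [0.016, 0.22, -0.002, 0, 0, 0, 0]
    - [0.026, 0.251, -0.002, 0, 0, 0, 0]
    - [0.037, 0.281, -0.002, 0, 0, 0, 0]

```text
time_s: 14.5
tcp_pos: [0.6956, -0.0367, 0.1846]
eef_rot: [1.356, 0.982, -1.058]
force: [-2.3, -0.5, 0.3]
gripper_width: -0.0002
```

Run:
```python
from h import *
s=sense();print(s['time_s'],tobox(s['tcp_pos']).round(1),s['force'],s['joints'].round(3))
seq([tip(15,208),tip(-25,190),tip(-55,160),tip(-58,114),tip(-40,114),tip(-25,114),tip(-15,114),tip(-5,114),tip(0,114)],tilt=TILT)
```

```text
14.5 [6.970e+01 1.000e-01 1.846e+02] [-2.30151519 -0.52284463  0.32156684] [-0.103  0.429  1.762  0.017  0.69   1.513]
(np.float64(24.3), np.float64(173.2)) [-0.003, -0.187, 0.001]
(np.float64(-15.7), np.float64(155.2)) [0.025, -0.36, 0.001]
(np.float64(-45.7), np.float64(125.2)) [0.11, -0.507, 0.002]
(np.float64(-48.7), np.float64(79.2)) [0.285, -0.566, 0.002]
(np.float64(-30.7), np.float64(79.2)) [0.304, -0.497, 0.001]
(np.float64(-15.7), np.float64(79.2)) [0.319, -0.439, 0.001]
(np.float64(-5.7), np.float64(79.2)) [0.329, -0.4, 0.001]
(np.float64(4.3), np.float64(79.2)) [0.34, -0.361, 0.001]
(np.float64(9.3), np.float64(79.2)) [0.345, -0.342, 0.001]
turn [-0.0005, 0.0002, 0.0002]
```

Emit:
carry_out:
  motion:
    - [0, -0.19, 0, 0, 0, 0, 0]
    - [0.025, -0.36, 0, 0, 0, 0, 0]
    - [0.11, -0.51, 0, 0, 0, 0, 0]
    - [0.285, -0.566, 0, 0, 0, 0, 0]
    - [0.285, -0.566, 0, 0, 0, 0, 0]
    - [0.304, -0.497, 0, 0, 0, 0, 0]
    - [0.319, -0.439, 0, 0, 0, 0, 0]
    - [0.329, -0.4, 0, 0, 0, 0, 0]
    - [0.34, -0.361, 0, 0, 0, 0, 0]
    - [0.345, -0.342, 0, 0, 0, 0, 0]

```text
time_s: 15.5
tcp_pos: [0.6355, -0.0333, 0.08]
eef_rot: [1.356, 0.981, -1.058]
force: [-4.1, -0.2, 0.3]
gripper_width: 0.0001
```

Run:
```python
from h import *
s=sense();print(s['time_s'],tobox(s['tcp_pos']).round(1),s['force'],s['joints'].round(3))
p,d=capture("wrist");cv2.imwrite("pics/wrist10.png",p);P=cloud("wrist",d)
p,d=capture("scene");cv2.imwrite("pics/scene10.png",cv2.resize(p[130:330,220:380],None,fx=4,fy=3,interpolation=3))
seq([tip(4,114),tip(8,114)],tilt=TILT)
```

```text
15.5 [ 9.5  0.2 80. ] [-4.05634531 -0.2153936   0.2932607 ] [-0.108  0.497  1.986  0.032  0.398  1.492]
(np.float64(13.3), np.float64(79.2)) [0.006, 0.014, 0.001]
(np.float64(17.3), np.float64(79.2)) [0.01, 0.03, 0.001]
turn [-0.0004, 0.0002, 0.0]
```

View pics/wrist10.png

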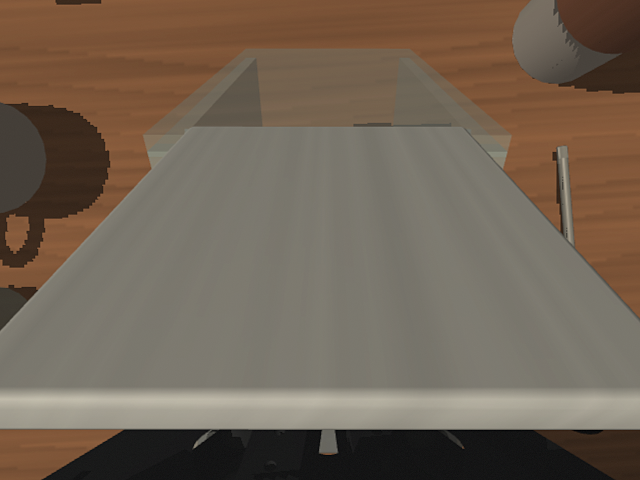

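View pics/scene10.png

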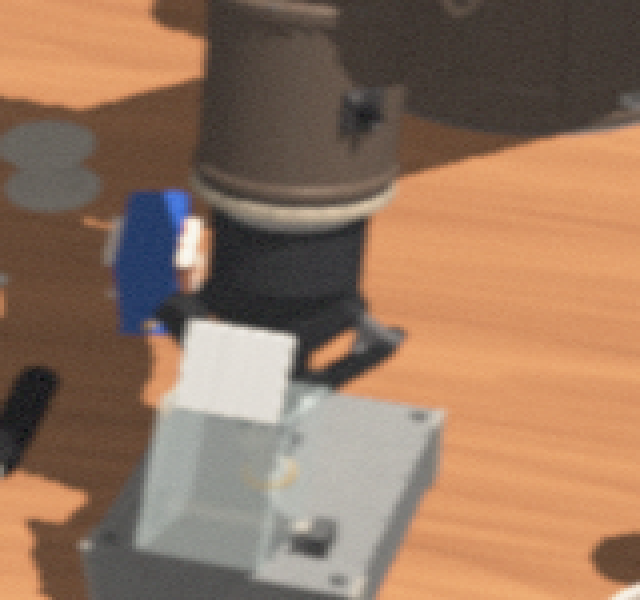

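Run:
```python
from h import *
for q in (0,.3,.6,.75,.9):
    a=q-.45; print(q,w2pix("scene",box(58*np.sin(a),78+58*np.cos(a))).round(1), 'crop',((w2pix("scene",box(58*np.sin(a),78+58*np.cos(a)))-[220,130])*[4,3]).round(0))
```

```text
0 [290.1 259.3] crop [281. 388.]
0.3 [287.6 263.4] crop [270. 400.]
0.6 [285.  269.7] crop [260. 419.]
0.75 [283.7 273.4] crop [255. 430.]
0.9 [282.4 277.4] crop [250. 442.]
```

Emit:
carry_out:
  motion:
    - [0.003, 0.007, 0, 0, 0, 0, 0]
    - [0.006, 0.014, 0, 0, 0, 0, 0]
    - [0.006, 0.014, 0, 0, 0, 0, 0]

```text
time_s: 15.9
tcp_pos: [0.6383, -0.0335, 0.0788]
eef_rot: [1.356, 0.982, -1.058]
force: [-2.5, 0.5, -0.6]
gripper_width: 0.0001
```

Emit:
carry_out:
  motion:
    - [0.004, 0.015, 0, 0, 0, 0, 0]
    - [0.008, 0.03, 0, 0, 0, 0, 0]
    - [0.008, 0.03, 0, 0, 0, 0, 0]

```text
time_s: 16.2
tcp_pos: [0.6399, -0.0334, 0.0775]
eef_rot: [1.353, 0.99, -1.066]
force: [-42.8, -0.1, 34.7]
gripper_width: -0.0004
```

Run:
```python
from h import *
s=sense();print(tobox(s['tcp_pos']).round(1),s['force'])
p,d=capture("scene");cv2.imwrite("pics/scene11.png",cv2.resize(p[220:320,230:350],None,fx=6,fy=6,interpolation=3))
print(w2pix("scene",box(0,72)),[ (w2pix("scene",box(58*np.sin(a),78+58*np.cos(a)))-[230,220])*6 for a in(0,.3,.45)],(w2pix("scene",box(0,72))-[230,220])*6)
```

```text
[13.9  0.4 77.5] [-42.81317017  -0.09915079  34.6658297 ]
[286.86566433 286.58419847] [array([337.79156385, 277.82751217]), array([322.04734729, 320.30522166]), array([314.66016248, 344.46306965])] [341.19398599 399.50519082]
```

View pics/scene11.png

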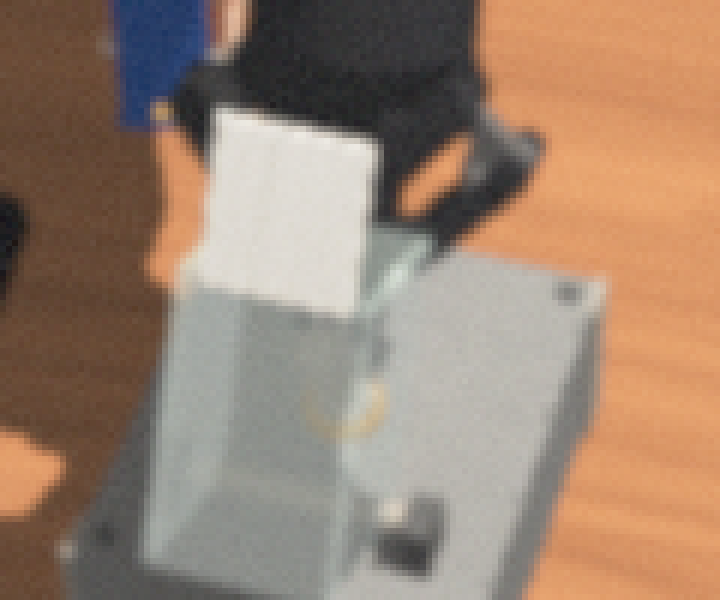

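Emit:
carry_out:
  motion:
    - [-0.03, -0.12, 0, 0, 0, 0, 0]
    - [-0.08, -0.3, 0, 0, 0, 0, 0]
    - [-0.13, -0.49, 0, 0, 0, 0, 0]
    - [-0.155, -0.58, 0, 0, 0, 0, 0]
    - [-0.155, -0.58, 0, 0, 0, 0, 0]
    - [-0.155, -0.58, 0, 0, 0, 0, 0]

```text
time_s: 16.85
tcp_pos: [0.4973, -0.0255, 0.0795]
eef_rot: [1.357, 0.98, -1.057]
force: [0.6, 0.2, 0.0]
gripper_width: 0.0
```

Run:
```python
from h import *
s=sense();print(s['time_s'],tobox(s['tcp_pos']).round(1),s['force'],s['joints'].round(3))
p,d=capture("wrist");cv2.imwrite("pics/wrist12.png",p)
p,d=capture("scene");cv2.imwrite("pics/scene12.png",cv2.resize(p[220:320,230:350],None,fx=6,fy=6,interpolation=3))
```

```text
16.85 [-128.9    0.5   79.5] [0.57806547 0.24082335 0.04608326] [-0.126  0.358  2.288  0.073  0.233  1.433]
```

View pics/wrist12.png

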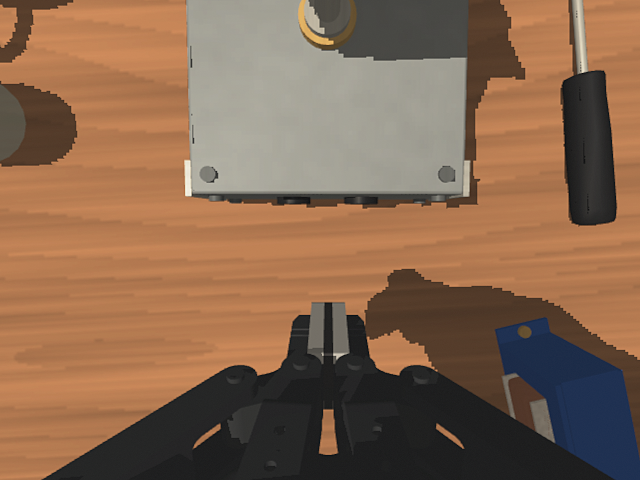

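View pics/scene12.png

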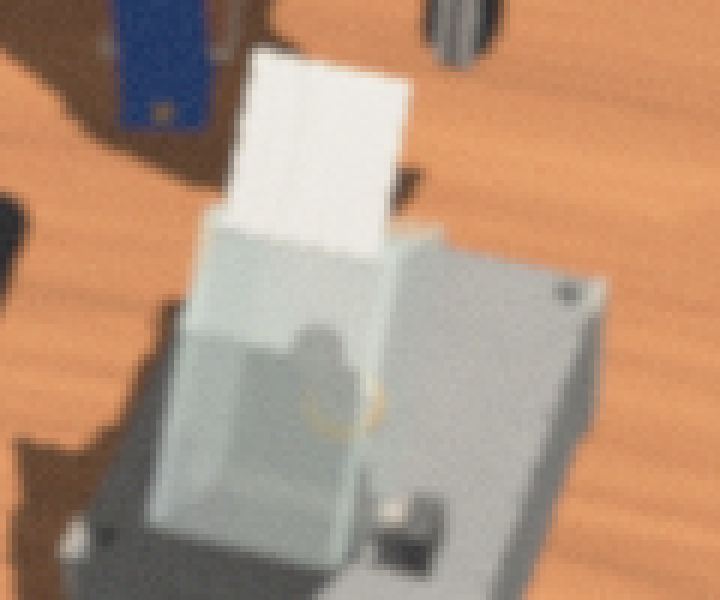

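Run:
```python
from h import *
plan((.42,.338,.15),down(np.radians(1.7),0,1))
p,R0=toolmat()
for w in ((0.47,0.1,.2),(.44,.22,.2)): print((R0.inv().apply(np.array(w)-p)/.25).round(3))
```

```text
shift [-0.3769, -0.3079, -1.4338] turn [-0.0137, 0.002, -0.0418] rows>= 7.6
[-0.503 -0.011 -0.495]
[-0.542 -0.153 -0.967]
```

Emit:
carry_out:
  motion:
    - [-0.2, -0.1, 0, 0, 0, 0, 0]
    - [-0.4, -0.15, -0.1, 0, 0, 0, 0]
    - [-0.5, -0.15, -0.3, -0.003, 0, -0.015, 0]
    - [-0.52, -0.15, -0.5, -0.006, 0.001, -0.03, 0]
    - [-0.54, -0.15, -0.7, -0.01, 0.002, -0.042, 0]
    - [-0.54, -0.16, -0.85, -0.0137, 0.002, -0.042, 0]
    - [-0.54, -0.16, -0.97, -0.0137, 0.002, -0.042, 0]
    - [-0.54, -0.16, -0.97, -0.0137, 0.002, -0.042, 0]

```text
time_s: 17.75
tcp_pos: [0.4383, 0.2253, 0.1989]
eef_rot: [1.185, 1.227, -1.185]
force: [0.2, -0.5, 0.5]
gripper_width: 0.0
```

Run:
```python
from h import *
s=sense();print(s['time_s'],s['tcp_pos'],s['force'],s['joints'].round(3))
plan((.42,.338,.12),down(np.radians(1.7),0,1))
```

```text
17.75 [0.43827123 0.22527908 0.19889943] [ 0.17719589 -0.53988396  0.51451179] [0.411 0.261 1.948 0.003 0.933 1.947]
shift [0.3166, -0.0577, -0.4524] turn [0.0005, -0.0003, 0.0003] rows>= 2.8
```

Emit:
carry_out:
  motion:
    - [0, -0.058, -0.2, 0, 0, 0, 0]
    - [0, -0.058, -0.4, 0, 0, 0, 0]
    - [0.15, -0.058, -0.45, 0, 0, 0, 0]
    - [0.3, -0.058, -0.45, 0, 0, 0, 0]
    - [0.3, -0.058, -0.45, 0, 0, 0, 0]
    - [0.3, -0.058, -0.45, 0, 0, 0, 0]
    - [0.3, -0.058, -0.45, 0, 0, 0, 0]
    - [0.3, -0.058, -0.45, 0, 0, 0, 0]
    - [0.3, -0.058, -0.45, 0, 0, 0, 0]
    - [0.3, -0.058, -0.45, 0, 0, 0, 0]

```text
time_s: 18.75
tcp_pos: [0.4192, 0.3332, 0.1248]
eef_rot: [1.188, 1.225, -1.189]
force: [0.5, -0.7, 0.3]
gripper_width: 0.0001
```

Run:
```python
from h import *
s=sense();print(s['time_s'],s['tcp_pos'],s['force'])
p,d=capture("wrist");cv2.imwrite("pics/wrist13.png",p);P=cloud("wrist",d)
m=(P[...,2]>.085)&(P[...,2]<.105)&(abs(P[...,0]-.49)<.08)&(abs(P[...,1]-.34)<.03)
r=cv2.minAreaRect(P[m][:,:2].astype(np.float32)*1000);print(m.sum(),r)
t,R0=toolmat();L=R0.inv().apply((P-t).reshape(-1,3)).reshape(P.shape)*1000
print([L[v,316].round(0) for v in(301,304,307)])
p,d=capture("scene");cv2.imwrite("pics/scene13.png",p)
```

```text
18.75 [0.41922245 0.33320031 0.12477892] [ 0.51457843 -0.73373393  0.30285849]
2997 ((461.820068359375, 342.2890930175781), (29.69100570678711, 27.999887466430664), 1.681111454963684)
[array([124., -75., -10.]), array([-38.,   9.,  -5.]), array([-41.,  10.,  -5.])]
```

View pics/wrist13.png

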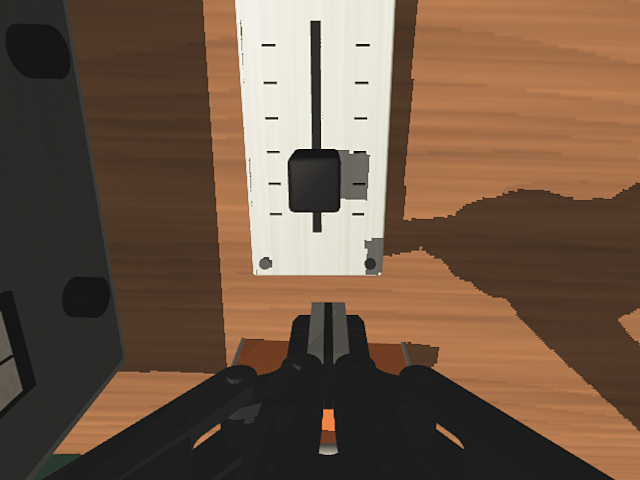

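View pics/scene13.png

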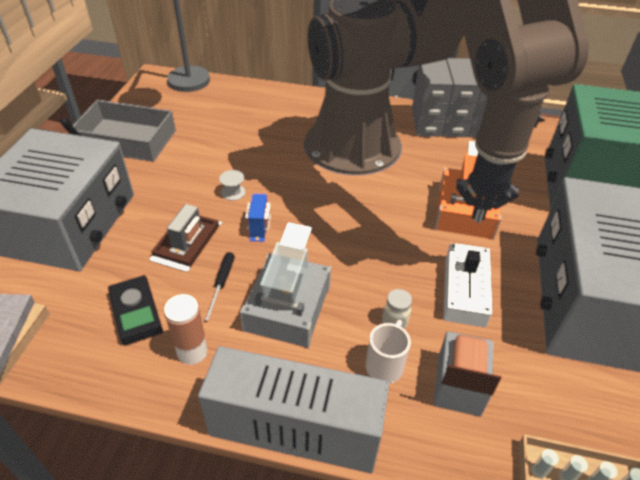

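Emit:
carry_out:
  motion:
    - [0, 0, -0.036, 0, 0, 0, 0]
    - [0, 0, -0.036, 0, 0, 0, 0]
    - [0, 0, -0.036, 0, 0, 0, 0]
    - [0, 0, -0.036, 0, 0, 0, 0]
    - [0, 0, -0.036, 0, 0, 0, 0]
    - [0, 0, -0.036, 0, 0, 0, 0]
    - [0, 0, -0.036, 0, 0, 0, 0]
    - [0, 0, -0.036, 0, 0, 0, 0]
    - [0, 0, -0.036, 0, 0, 0, 0]
    - [0, 0, -0.036, 0, 0, 0, 0]

```text
time_s: 19.85
tcp_pos: [0.4185, 0.3421, 0.124]
eef_rot: [1.186, 1.226, -1.189]
force: [0.4, 0.1, 0.3]
gripper_width: 0.0002
```

Emit:
carry_out:
  motion:
    - [0, 0, 0, 0, 0, 0, 0]
    - [0, 0, 0, 0, 0, 0, 0]
    - [0, 0, 0, 0, 0, 0, 0]
    - [0, 0, 0, 0, 0, 0, 0]
    - [0, 0, 0, 0, 0, 0, 0]
    - [0, 0, 0, 0, 0, 0, 0]
    - [0, 0, 0, 0, 0, 0, 0]
    - [0, 0, 0, 0, 0, 0, 0]
    - [0, 0, 0, 0, 0, 0, 0]
    - [0, 0, 0, 0, 0, 0, 0]

```text
time_s: 20.85
tcp_pos: [0.4185, 0.3421, 0.1239]
eef_rot: [1.186, 1.226, -1.189]
force: [0.0, -0.2, 0.4]
gripper_width: -0.0001
```

```bash
cat > g.py <<'E'
from h import *
def chk(tag):
    for n in("top","scene"):
        p,d=capture(n);P=cloud(n,d)
        B=np.stack([(P[...,0]-C[0])*np.cos(YB)+(P[...,1]-C[1])*np.sin(YB),-(P[...,0]-C[0])*np.sin(YB)+(P[...,1]-C[1])*np.cos(YB),P[...,2]],-1)*1000
        m=(B[...,0]>-120)&(B[...,0]<-52)&(abs(B[...,1])<22)&(B[...,2]>110)&(B[...,2]<230)
        q=B[m]; k=np.polyfit(q[:,0],q[:,2],1) if len(q)>20 else None
        print(n,'tab',len(q),k, q.mean(0).round(1) if len(q) else None)
        x0,y0=(300,140) if n=="top" else (230,200)
        cv2.imwrite(f"pics/{tag}_{n}.png",cv2.resize(p[y0:y0+110,x0:x0+130],None,fx=6,fy=5,interpolation=2))
        for a in (-.45,0,.3,.45):
            w=w2pix(n,box(58*np.sin(a),78+58*np.cos(a)));print(a,w.round(1),((w-[x0,y0])*[6,5]).round(0))
E
python3 - <<'E'
from g import *
print(sense()['time_s'],sense()['tcp_pos']);chk("g1")
E
```

```text
20.85 [0.41850692 0.34209604 0.12394991]
top tab 411 [-4.03033920e-03  1.48539502e+02] [-76.3  -0.  148.8]
-0.45 [340.4 194.9] [242. 274.]
0 [341.1 183.6] [247. 218.]
0.3 [341.5 176.6] [249. 183.]
0.45 [341.7 173.5] [250. 168.]
scene tab 327 [7.68258431e-03 1.49351427e+02] [-74.2  -0.  148.8]
-0.45 [290.1 259.3] [361. 296.]
0 [286.3 266.3] [338. 332.]
0.3 [283.7 273.4] [322. 367.]
0.45 [282.4 277.4] [315. 387.]
```

View pics/g1_top.png

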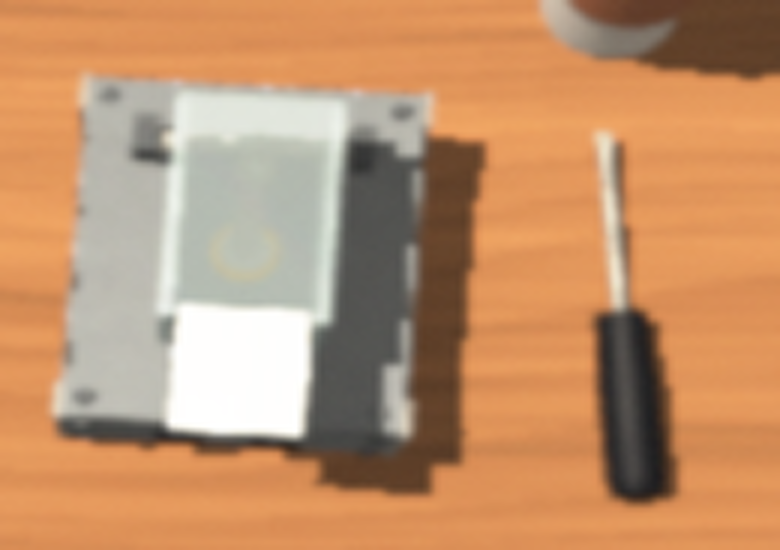

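View pics/g1_scene.png

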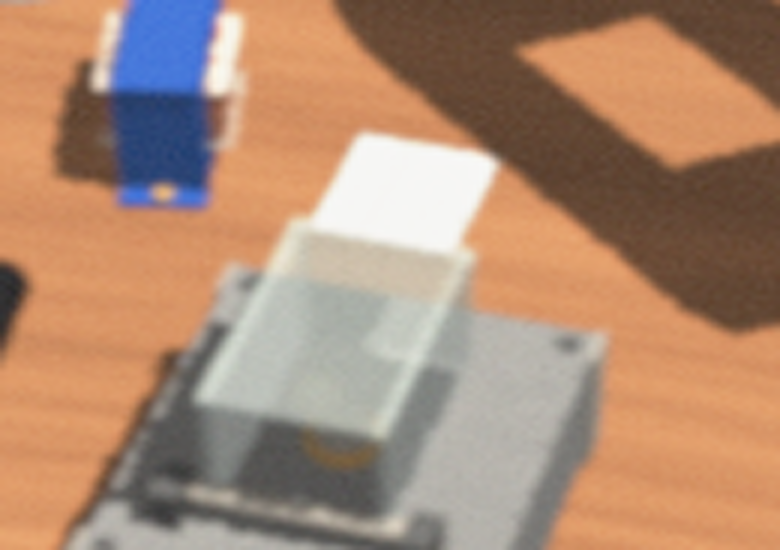

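Run:
```python
import cv2,numpy as np
p=cv2.imread("pics/g1_top.png")[80:320,150:360]; q=cv2.imread("pics/top0.png");q=cv2.resize(q[140:250,300:430],None,fx=6,fy=5,interpolation=2)[80:320,150:360]
c=cv2.createCLAHE(6,(3,3))
f=lambda a:cv2.resize(c.apply(cv2.cvtColor(a,cv2.COLOR_BGR2GRAY)),None,fx=1.8,fy=1.8)
cv2.imwrite("pics/cmp.png",np.hstack([f(q),f(p)]))
```

```text
(no output)
```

View pics/cmp.png

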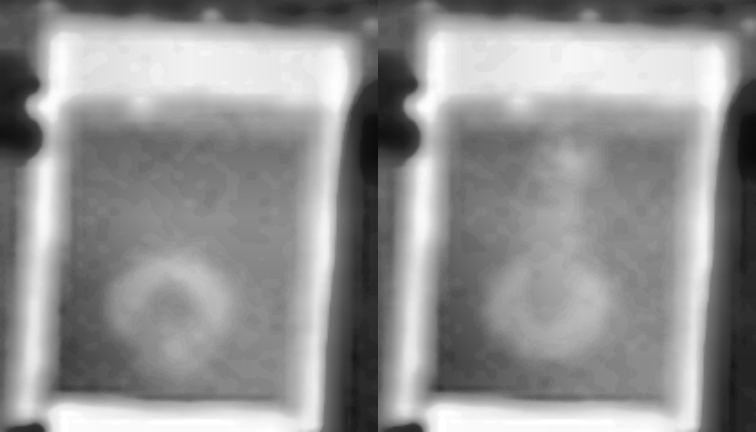

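Emit:
carry_out:
  motion:
    - [0.15, 0, 0, 0, 0, 0, 0]
    - [0.3, 0, 0, 0, 0, 0, 0]
    - [0.36, 0, 0, 0, 0, 0, 0]
    - [0.36, 0, 0, 0, 0, 0, 0]
    - [0.36, 0.06, 0, 0, 0, 0, 0]
    - [0.36, 0.11, 0, 0, 0, 0, 0]
    - [0.36, 0.16, 0, 0, 0, 0, 0]
    - [0.36, 0.21, 0, 0, 0, 0, 0]
    - [0.36, 0.26, 0, 0, 0, 0, 0]
    - [0.36, 0.3, 0, 0, 0, 0, 0]

```text
time_s: 21.95
tcp_pos: [0.4946, 0.3444, 0.034]
eef_rot: [1.187, 1.226, -1.189]
force: [-1.0, 0.4, 1.3]
gripper_width: -0.0
```

Emit:
carry_out:
  motion:
    - [0, 0.02, 0, 0, 0, 0, 0]
    - [0, 0.04, 0, 0, 0, 0, 0]
    - [0, 0.05, 0, 0, 0, 0, 0]
    - [0, 0.055, 0, 0, 0, 0, 0]

```text
time_s: 22.35
tcp_pos: [0.5068, 0.3447, 0.0336]
eef_rot: [1.186, 1.226, -1.19]
force: [-0.8, -0.4, 0.8]
gripper_width: -0.0
```

Run:
```python
from h import *
s=sense();print(s['time_s'],s['tcp_pos'],s['force'])
p,d=capture("wrist");cv2.imwrite("pics/wrist14.png",p);P=cloud("wrist",d)
m=(P[...,2]>.085)&(P[...,2]<.105)&(abs(P[...,0]-.54)<.045)&(abs(P[...,1]-.343)<.03)
r=cv2.minAreaRect(P[m][:,:2].astype(np.float32)*1000);print(m.sum(),r)
```

```text
22.35 [0.50681957 0.34469526 0.03355319] [-0.83426699 -0.42722164  0.82315602]
9833 ((521.1721801757812, 344.45477294921875), (28.784753799438477, 52.24562072753906), 89.18539428710938)
```

View pics/wrist14.png

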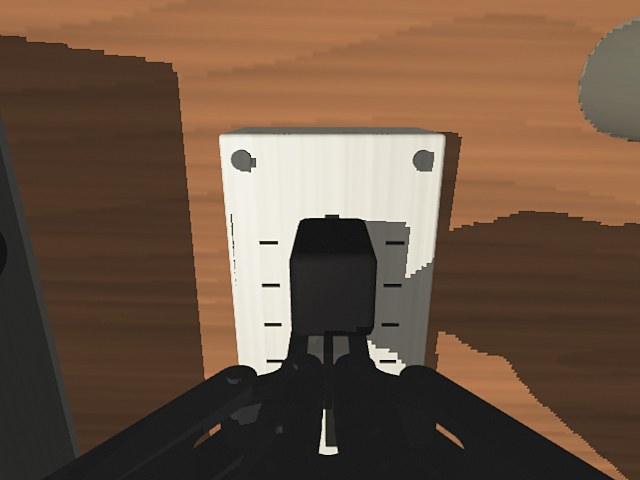

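Pushing works. The grip's far edge at (332,217) is close to the end of the slot, so I continue to the stop.

Emit:
carry_out:
  motion:
    - [0, 0.01, 0, 0, 0, 0, 0]
    - [0, 0.018, 0, 0, 0, 0, 0]
    - [0, 0.02, 0, 0, 0, 0, 0]

```text
time_s: 22.7
tcp_pos: [0.5101, 0.3447, 0.0336]
eef_rot: [1.184, 1.227, -1.192]
force: [-15.3, 1.6, 10.2]
gripper_width: -0.0002
```

Emit:
carry_out:
  motion:
    - [0, 0.006, 0, 0, 0, 0, 0]
    - [0, 0.009, 0, 0, 0, 0, 0]
    - [0, 0.009, 0, 0, 0, 0, 0]

```text
time_s: 23.0
tcp_pos: [0.5102, 0.3445, 0.0335]
eef_rot: [1.182, 1.229, -1.195]
force: [-25.7, 3.4, 17.8]
gripper_width: 0.0003
```

Emit:
carry_out:
  motion:
    - [0, -0.05, 0, 0, 0, 0, 0]
    - [0, -0.12, 0, 0, 0, 0, 0]
    - [0, -0.16, 0, 0, 0, 0, 0]
    - [-0.2, -0.16, 0, 0, 0, 0, 0]
    - [-0.4, -0.16, 0, 0, 0, 0, 0]
    - [-0.6, -0.16, 0, 0, 0, 0, 0]
    - [-0.6, -0.16, 0, 0, 0, 0, 0]
    - [-0.6, -0.16, 0, 0, 0, 0, 0]

```text
time_s: 23.8
tcp_pos: [0.4754, 0.3442, 0.1852]
eef_rot: [1.189, 1.225, -1.187]
force: [-0.5, -0.7, -0.7]
gripper_width: -0.0001
```

Run:
```python
from g import *
s=sense();print(s['time_s'],s['tcp_pos'],s['force']);chk("g2")
p,d=capture("wrist");P=cloud("wrist",d);cv2.imwrite("pics/wrist15.png",p)
m=(P[...,2]>.08)&(P[...,2]<.105)&(abs(P[...,0]-.53)<.05)&(abs(P[...,1]-.343)<.03)
print('fader',m.sum(),cv2.minAreaRect(P[m][:,:2].astype(np.float32)*1000))
p,d=capture("top");P=cloud("top",d);cv2.imwrite("pics/top15.png",p)
for lo,hi,b in((.014,.03,.09),(.062,.09,.03)):
    m=(P[...,2]>lo)&(P[...,2]<hi)&(abs(P[...,0]-.487)<.1)&(abs(P[...,1]+.323)<b)
    print(m.sum(),cv2.minAreaRect(P[m][:,:2].astype(np.float32)*1000),np.median(P[m][:,2]))
```

```text
23.8 [0.47543773 0.34422641 0.18521564] [-0.49782535 -0.67581432 -0.65065796]
top tab 414 [-8.58027169e-03  1.48219470e+02] [-7.610e+01 -1.000e-01  1.489e+02]
-0.45 [340.4 194.9] [242. 274.]
0 [341.1 183.6] [247. 218.]
0.3 [341.5 176.6] [249. 183.]
0.45 [341.7 173.5] [250. 168.]
scene tab 328 [1.70057161e-02 1.50073621e+02] [-74.1   0.  148.8]
-0.45 [290.1 259.3] [361. 296.]
0 [286.3 266.3] [338. 332.]
0.3 [283.7 273.4] [322. 367.]
0.45 [282.4 277.4] [315. 387.]
fader 2007 ((533.9722900390625, 344.2137451171875), (29.827621459960938, 28.03830337524414), 1.5213689804077148)
729 ((486.18988037109375, -323.84619140625), (102.56266021728516, 150.5180206298828), 83.12602233886719) 0.019685330235885257
703 ((485.4046325683594, -322.0615539550781), (53.52654266357422, 87.08069610595703), 82.98880004882812) 0.07768529693069715
```

View pics/top15.png

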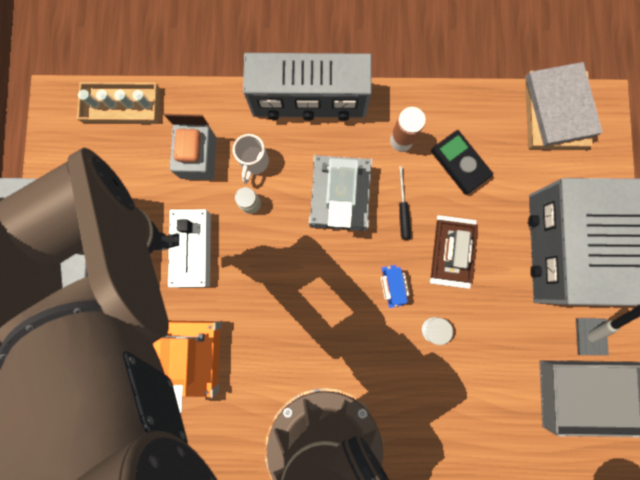

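View pics/wrist15.png

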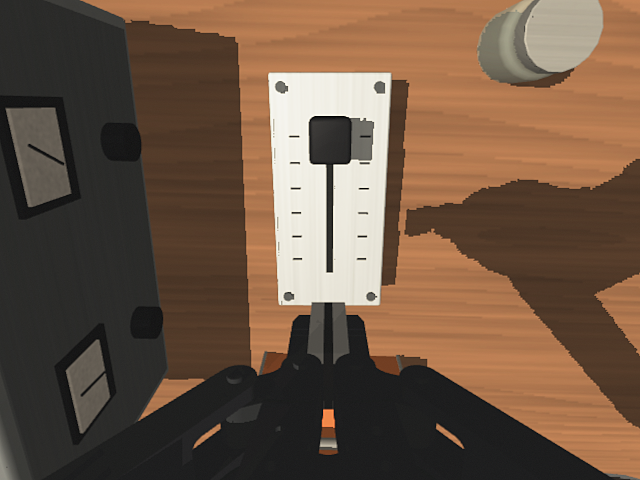

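```bash
python3 -c "
from cell import *
print(sign_off())"
```

```text
the job is handed in; nothing more can be done
None
```

I set the transformer down in the cradle, threw the toggle under the lifted guard and let the guard fall shut, then pushed the fader to its far stop. The job was handed in at about 24 s, well inside the 72 s limit.

**Last checks before handing in:**
- **Transformer:** about 2 mm from the cradle centre and aligned with it, with its top about 78 mm above the bench, as expected for feet flat on the cradle floor. The gripper had let go.
- **Guard:** tab slope was within 0.02 rad of level in both cameras, so it reads as shut.
- **Toggle:** the ball appeared within a pixel or so of the fully-over position in the enhanced top picture. The finger also met a hard stop while pushing it.
- **Fader:** about 49.5 mm past the box centre, which is the far stop if the 100 mm travel is centred on the box. The finger met a hard stop there too.
- **Bystanders and arm:** no bystander looks moved in the top picture, though I did not measure them. The fingers were clear of everything, with no contact force.

**What did not go as expected:**
- **Fingertips:** they sit about 36 mm behind the reported TCP. The transformer was therefore gripped on its core just above the winding, with about 60 N on the wrist while closing. The first attempt to lift the guard passed above the tab without touching it. I corrected for the offset after that.
- **Toggle stop:** the force there briefly reached about 55 N through the fingers. The limit for the arm or gripper body pressing on something is 40 N. I took this as finger contact, but could not confirm how it is counted.

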